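Rack the checked clay plaque and show the tabbed one to the camera

ROBOT

A 6-joint arm with a two-finger parallel gripper is mounted at the origin on the work surface. World frame = base frame: x ahead of the robot, y to its left, z up, the work surface at z = 0. Lengths are in m, angles in rad, forces in N, time in s.
With the tool pointing down it reaches from about 0.35 to 0.875 m from the base axis. Payload 4.2 kg.
Tool frame: the origin (TCP) lies on the centre line of the jaws, within the pads' length; the fingertips stand manip.tip_reach ahead of it and the grasp point (between the pads) lies 6 mm ahead of it (manip.tip_reach is the distance from the TCP to the fingertips, in m); z points along the fingers, y is the direction in which the jaws open and shut (so a half turn about z gives the same grasp; the last joint's range is limited). The gripper opens to 85 mm and grips with 20 to 120 N. Pads are 22 mm wide; open, the fingers measure 114 mm over their backs; the gripper's body (76 mm by 85 mm) begins 54 mm behind the grasp point. The pads swing forward as they close: fully open they stand 13 mm farther back than shut.
Start: joints at [-1.088, 0.385, 0.008, 0, -1.194, -0.259], TCP at [0.139, -0.609, 0.256] pointing down, gripper open.
Joint ranges: [-3.14, 3.14], [-1.21, 2.06], [-1.07, 1.41], [-3.16, 2.05], [-2.99, -0.16], [-3.1, 3.1]. Speed limits (rad/s): [2.79, 2.79, 3.14, 3.14, 3.14, 3.14].

INTERFACE

Orientations are given as a unit quaternion [x, y, z, w].
In Python, from bench import manip, capture gives the robot as it stands. The module is installed in compiled form; this text tells all that it offers.
- The arm moves only by the shell command python3 -m crank 'ROWS' [OPENING] [FORCE]. ROWS is JSON, a list of rows, each a list of 2 entries, a list of its own where there are three numbers: the shift along the tool's x, y, z as a fraction of full scale, then the turn, a rotation vector about the tool's x, y, z as a fraction of full scale. A call has 1 to 10 rows; each row shifts and turns the commanded pose from where the row before left it, along the tool's axes as they then stand; what a row does not reach is not made up. Full scale, the value 1, is 0.2 m for a shift and 120 degrees for a turn. A row lasts 1/10 s, in which the tool goes at most 50 mm and 8.59 degrees, less where a joint would pass 70% of its speed; a pose out of reach is approached as far as the arm can. A call with a number of a shift or a turn outside -1 to 1 is refused whole. A call with a gripper value outside its range is refused whole. OPENING is the finger opening in mm, from 0 to 85.4, set as the call begins (- or left out, the last holds). The fingers move at their own pace and stop on an object; FORCE is the grip in N (left out, the last holds). Time passes only in rows, so rows that do not move let the fingers close. It gives the time, the measured TCP pose, the force and the opening at its end, in the units of the state.
- manip.get_state(): the state, without advancing time (a new reading comes with each control period).
- capture(name): name is "scene" or "top"; returns a dict with "img" (400x640x3 uint8, blue, green, red), "range_z" (400x640 float32, m along the optical axis (not along the pixel's ray), 0 where there is no reading), "camera_matrix" (3x3 intrinsics, pixels), "eye" and "orientation" of the camera in the world. Camera axes: x right, y down, z forward; pixel columns grow to the right and rows downward; lengths in m; the calibration is good to about 2 mm. A picture is of the moment at which its call begins.
- manip.sign_off(): hands the job in, once; it reports no verdict.
The state is a dict: "t": time; "qpos": joint angles; "dq": joint speeds; "joint_efforts": joint torques, N m; "position": TCP position; "ee_rot": TCP orientation; "force": force on the tool from outside, world axes, zero at the start; "moment": the same for the moment, N m; "finger_gap": finger opening in m.
Only numpy, scipy, OpenCV 4.12 (cv2) and the standard library are available. Lean on these libraries where they do the work, as an engineer would, in place of code of your own. Each camera call takes 0.05 s, during which the arm holds its last target.

TASK

The clay plaque on the sloping rest has been checked: stand it upright on its lower edge in the rack's empty slot, and let go of it. Then draw the plaque with the hanging tab out of the rack and present it to the inspection camera: tab uppermost, face square to the lens, the middle of its panel on the line of sight 150 mm from the glass, and finish while still holding it there, still and clear of everything else. The clay is brittle, so drop nothing, leave the other plaques standing in the rack, and do not disturb the camera or the things around.

Things in the scene. Friction and masses are not known exactly. Their poses are not given: they have to be found in the camera images.
- checked_center (a point): centre of the checked terracotta plaque, 80 wide x 110 tall x 10 thick, plain rectangle with a straight top edge (mm), 170 g. It starts on the sloping rest, leaning 0.60 rad (34 deg) from upright, top edge away from the rack. Axes: x through the thickness (to the side away from the rest), y along the width, z up to the top edge. Only its lower 66 mm is backed by the rest; the upper 44 mm is free on both faces
- tabbed_center (a point): terracotta plaque with a hanging tab, in one of the filled slots: 10 mm thick, panel 80 wide x 96 tall, tab 40 wide x 32 tall amid its top edge, 165 g. Both faces alike. This point is the panel's centre, mid-thickness: 48 mm above the lower edge, 80 mm below the tab's top. Axes: x through the thickness, y along the width, z up to the tab
- plain_a_center (a point): centre of another plaque standing in the rack: terracotta, 80 wide x 110 tall x 10 thick, plain rectangle with a straight top edge (mm); stays in the rack; axes as the checked plaque
- plain_b_center (a point): as plain_a: a second plain plaque standing in the rack, stays there
- rack: fixed dark wooden slotted rack, 230 (x) x 110 (y) x 40 tall mm; origin at the centre of its underside, z up. Four open-ended slots run along y, at x = -78, -26, +26, +78 mm, each 15 wide, 30 deep (floor 10 mm above the bench). +26 is empty, the others filled in any order. Plaques stand on their 80 mm lower edge, thickness along the rack's x, and may lean by a few degrees
- free_slot (a point): middle of the floor of the rack's empty slot, 10 mm above the bench and 30 mm below the rack's top; axes as the rack's
- rest: fixed wooden sloping rest, foot 100 x 90 mm, 70 mm high, that carries the checked plaque at the start; origin at the centre of its underside, x the way the plaque's face looks, z up. Behind the plaque's free upper part there is only open air
- lens (a point): centre of the front glass (barrel 40 mm across) of the inspection camera, on a post 400 mm tall that stands 80 mm behind it, at the left of the bench; it looks across the rack and 0.35 to 0.60 rad down, its height and aim differ from run to run. Axes: x along the line of sight, from the view point into the lens; y level; z square to both, upward
- view_point (a point): point on the line of sight 150 mm in front of the glass, 0.18 to 0.28 m above the bench, where the panel's centre belongs; axes as the lens. The plaque's x lies along this x (either way round), its z along this z, so its tab leans away from the camera, towards the rack
- lamp_a: bystander: small clay oil lamp (shallow dish), 66 across x 24 tall mm, between rack and camera; origin at the centre of its underside; leave alone
- lamp_b: bystander: small clay oil lamp (shallow dish), 66 across x 24 tall mm, on the robot's side of the rest; origin at the centre of its underside; leave alone
- lamp_c: bystander: small clay oil lamp (shallow dish), 66 across x 24 tall mm, beyond the rest; origin at the centre of its underside; leave alone
- lamp_d: bystander: small clay oil lamp (shallow dish), 66 across x 24 tall mm, beyond the rack; origin at the centre of its underside; leave alone
- paint_jar: bystander: closed paint jar, 60 across x 75 tall mm; origin at its underside; leave alone
- tin: bystander: closed tin, 76 across x 100 tall mm; origin at its underside; leave alone
- brush: bystander: paint brush lying on the bench, at the left; leave alone
Not all that is in view belongs to the job. What is shaped like the part that bears checked_center but blue or yellow is not meant.

How it is judged:
By the outcome, as a careful person would: the job done as asked, in the order asked, and still so for the second after the job is handed in, while the arm keeps its last pose, push and grip.
It also fails if it takes over 59 s, if anything falls off the work surface, if the arm or the gripper's body presses on something with over 40 N, if the wrist force passes 120 N, or if a joint passes its speed limit or range.

## Working session

There is one attempt and no reset: what is moved stays moved. The work goes in short steps, Python scripts to look and compute and a shell command to move; the robot and the scene stay as the last step left them, time stands still between calls to the robot, and variables do not carry over. Pictures are saved under pics/ and viewed, and the job is handed in when it is done.

```bash
mkdir -p pics; ls; python3 - <<'E'
from bench import manip, capture
import cv2, numpy as np
print(manip.get_state()); print(manip.tip_reach)
for n in ("scene","top"):
    c=capture(n); cv2.imwrite(f"pics/{n}0.png",c["img"]); np.savez(f"pics/{n}0.npz",**c)
    print(n,c["camera_matrix"].tolist(),c["eye"],c["orientation"])
E
```

```text
pics
{'t': 0.0, 'qpos': array([-1.08840816e+00,  3.85545940e-01,  6.64742401e-03, -4.97559294e-04,
       -1.19397020e+00, -2.58567355e-01]), 'dq': array([ 0.00089261, -0.0002291 ,  0.00030635,  0.00021857,  0.0004902 ,
        0.00087552]), 'joint_efforts': array([ 5.48974617e-05, -3.92291451e+01,  1.88400739e+01,  4.18587416e+00,
       -4.58436363e-03,  1.03357553e-05]), 'position': array([ 0.13861347, -0.60890793,  0.25523658]), 'ee_rot': array([-1.11585687e-01,  9.93754249e-01,  1.04961046e-03, -1.59622936e-04]), 'force': array([0.47008508, 0.05574561, 0.04392049]), 'moment': array([-0.00580141, -0.05701779,  0.00203921]), 'finger_gap': 0.08599916386750402}
0.025
scene [[396.1300026922535, 0.0, 324.63092121953184], [0.0, 396.1300026922535, 203.61675019576765], [0.0, 0.0, 1.0]] [ 0.9104374  -0.46614145  1.19943773] [ 0.89241367  0.36327057 -0.09655389 -0.24961908]
top [[462.7912175191822, 0.0, 322.80334324892533], [0.0, 462.7912175191822, 189.26880540687574], [0.0, 0.0, 1.0]] [ 0.36796966 -0.04586067  1.35082111] [ 0.7066512  -0.70435472  0.04467455 -0.05032596]
```

View pics/scene0.png

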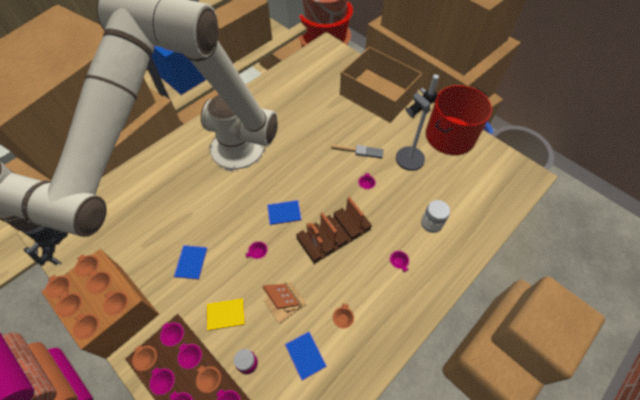

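View pics/top0.png

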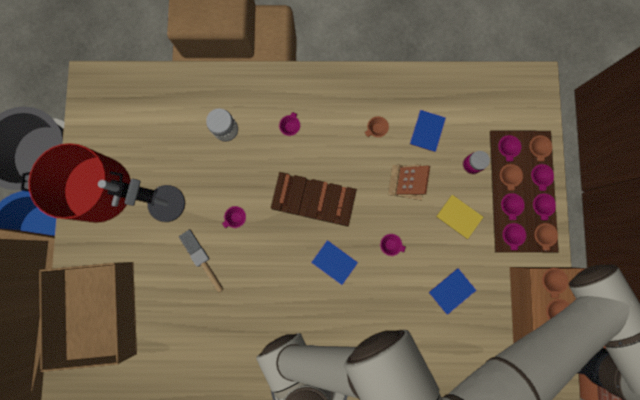

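The top view shows the rack around (314,199), the rest with the checked plaque at (411,181), the inspection camera at (130,192) and its post base at (166,204). Next I'll zoom in on the depth data.

```bash
cat > h.py <<'E'
import numpy as np, cv2
from scipy.spatial.transform import Rotation as R
from bench import manip, capture
def cloud(c):
    K=c["camera_matrix"];z=c["range_z"].astype(float);v,u=np.mgrid[0:z.shape[0],0:z.shape[1]]
    p=np.stack([(u-K[0,2])/K[0,0]*z,(v-K[1,2])/K[1,1]*z,z],-1)
    P=p@R.from_quat(c["orientation"]).as_matrix().T+c["eye"]; P[z==0]=np.nan
    return P
def proj(c,X):
    K=c["camera_matrix"];p=(np.atleast_2d(X)-c["eye"])@R.from_quat(c["orientation"]).as_matrix()
    return p[:,:2]/p[:,2:]*[K[0,0],K[1,1]]+[K[0,2],K[1,2]]
def crop(c,x0,y0,x1,y1,s,fn):
    cv2.imwrite(fn,cv2.resize(c["img"][y0:y1,x0:x1],None,fx=s,fy=s,interpolation=cv2.INTER_CUBIC))
E
python3 - <<'E'
from h import *
t=dict(np.load("pics/top0.npz"));s=dict(np.load("pics/scene0.npz"))
crop(t,255,150,445,240,4,"pics/t_zoom.png"); crop(t,80,160,260,250,4,"pics/t_cam.png")
crop(s,250,185,385,325,4,"pics/s_zoom.png"); crop(s,330,60,500,190,4,"pics/s_cam.png")
P=cloud(t);Q=cloud(s)
for n,C in(("top",P),("scene",Q)):
    print(n,"bench z",np.nanmedian(C[...,2][150:300]))
# height histogram near rack
for (u,v) in [(283,175),(285,195),(290,200),(303,198),(318,183),(322,200),(336,200),(345,200),(350,205),(411,181),(400,180),(420,180),(400,195),(418,195),(130,192),(105,187),(166,204),(140,195)]:
    print((u,v),P[v,u].round(3))
E
```

```text
top bench z 0.0002148911391999242
scene bench z 0.0002594056467368766
(283, 175) [0.587 0.08  0.036]
(285, 195) [0.522 0.068 0.096]
(290, 200) [0.514 0.058 0.042]
(303, 198) [0.524 0.023 0.005]
(318, 183) [ 0.563 -0.021  0.041]
(322, 200) [ 0.506 -0.034  0.117]
(336, 200) [ 0.515 -0.073  0.039]
(345, 200) [ 0.515 -0.099  0.036]
(350, 205) [ 0.5   -0.112  0.044]
(411, 181) [ 0.565 -0.282  0.071]
(400, 180) [ 0.574 -0.257  0.034]
(420, 180) [ 0.564 -0.302  0.095]
(400, 195) [ 0.532 -0.258  0.021]
(418, 195) [ 0.534 -0.313  0.007]
(130, 192) [0.499 0.395 0.325]
(105, 187) [0.501 0.419 0.393]
(166, 204) [0.503 0.418 0.023]
(140, 195) [0.494 0.376 0.316]
```

```bash
python3 - <<'E'
from h import *
a=[cv2.imread(f"pics/{n}.png") for n in("t_zoom","t_cam","s_zoom","s_cam")]
for n,i in zip("abcd",a): print(n,i.shape)
E
```

```text
a (360, 760, 3)
b (360, 720, 3)
c (560, 540, 3)
d (520, 680, 3)
```

View pics/t_zoom.png

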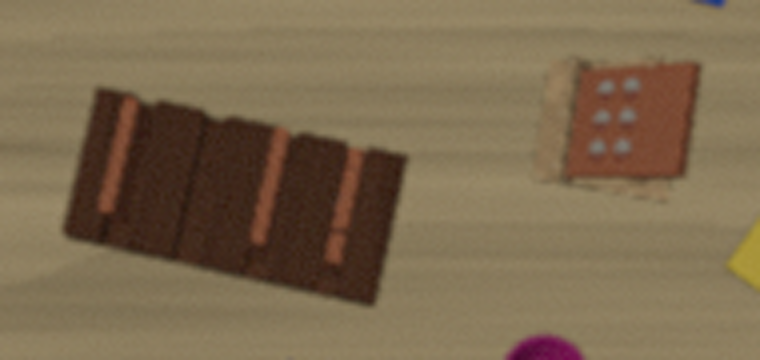

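View pics/s_zoom.png

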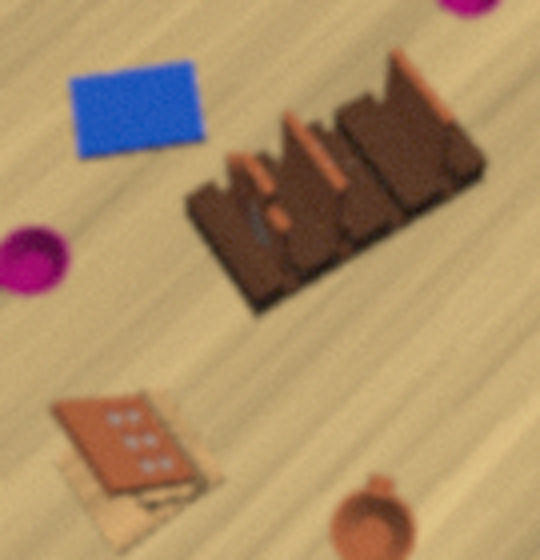

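View pics/t_cam.png

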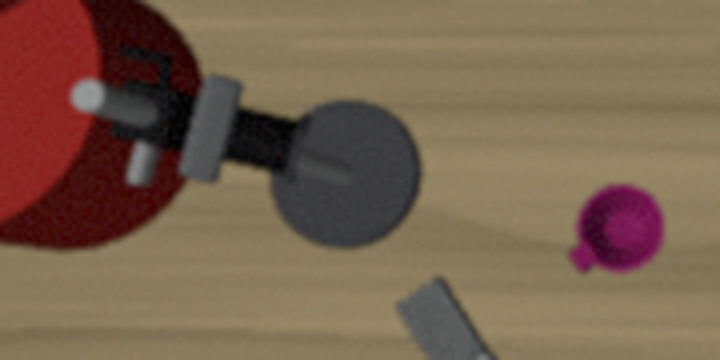

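View pics/s_cam.png

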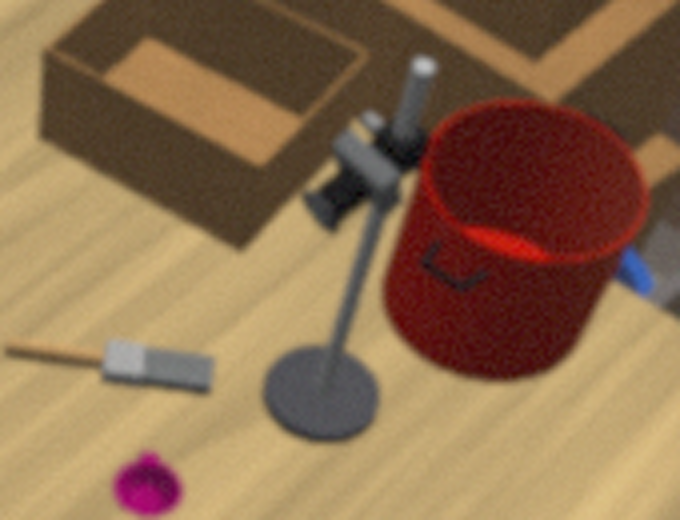

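Slots from camera side to rest side: filled, empty, filled, then the stepped (tabbed) one. That puts rack +x toward the camera. I'll fit the geometry now.

```bash
python3 - <<'E'
from h import *
t=dict(np.load("pics/top0.npz"));s=dict(np.load("pics/scene0.npz"))
for n,c in(("top",t),("scene",s)):
    P=cloud(c); 
    b=P[...,2][(abs(P[...,0]-.4)<.1)&(abs(P[...,1]-0.25)<.05)]; print(n,"bench noise",np.nanstd(b),np.nanmean(b))
    # rack top: dark, z 30..45
    g=c["img"].astype(int).sum(-1)
    box=(abs(P[...,0]-.53)<.1)&(abs(P[...,1]+.02)<.18)
    m=box&(P[...,2]>.034)&(P[...,2]<.048)&(g<200)
    q=P[m]; r=cv2.minAreaRect((q[:,:2]*1000).astype(np.float32)); print("rack top rect mm",r,q[:,2].mean(),m.sum())
    hsv=cv2.cvtColor(c["img"],cv2.COLOR_BGR2HSV)
    # plaques above rack
    m2=box&(P[...,2]>.055)&(P[...,2]<.16)
    nn,l,st,ce=cv2.connectedComponentsWithStats(m2.astype(np.uint8))
    for i in range(1,nn):
        if st[i,4]<8: continue
        k=P[l==i]; print("plq",st[i,4],k.mean(0).round(4),"z max/percent",np.percentile(k[:,2],[10,50,90,98]).round(3),"ext",np.ptp(k[:,0]).round(3),np.ptp(k[:,1]).round(3),ce[i])
    # checked plaque: orange in the rest zone
    m3=(abs(P[...,0]-.56)<.09)&(abs(P[...,1]+.29)<.1)&(P[...,2]>.02)
    o=m3&(hsv[...,1]>120)&(hsv[...,0]<15)
    nn,l,st,ce=cv2.connectedComponentsWithStats(o.astype(np.uint8))
    for i in range(1,nn):
      if st[i,4]<50: continue
      k=P[l==i]; 
      cc=k.mean(0);u,S,V=np.linalg.svd(k-cc); 
      res=(k-cc)@V[2]; nrm=V[2]*np.sign(V[2][2])
      print("chk",st[i,4],cc.round(4),"n",nrm.round(3),"rms",res.std().round(4),"tilt",np.arcsin(nrm[2]).round(3),"yaw",np.arctan2(nrm[1],nrm[0]).round(3))
E
```

```text
top bench noise 0.007652946752044353 0.0022568711750961257
rack top rect mm ((518.9288330078125, -8.239761352539062), (226.77084350585938, 109.94233703613281), 77.45915222167969) 0.03934585674081619 2082
plq 189 [0.5349 0.0672 0.1051] z max/percent [0.072 0.116 0.121 0.123] ext 0.079 0.025 [284.97883598 189.71428571]
plq 136 [ 0.5141 -0.0334  0.1132] z max/percent [0.092 0.119 0.122 0.124] ext 0.078 0.024 [321.92647059 197.11029412]
plq 118 [ 0.5016 -0.083   0.119 ] z max/percent [0.103 0.111 0.138 0.139] ext 0.077 0.025 [340.45762712 201.54237288]
chk 712 [ 0.5667 -0.2871  0.0767] n [0.141 0.809 0.571] rms 0.0022 tilt 0.608 yaw 1.399
scene bench noise 0.007702137209984955 0.004365194200980815
rack top rect mm ((523.6197509765625, -10.766632080078125), (224.85496520996094, 105.63179779052734), 77.92378997802734) 0.04030137848956262 1060
plq 252 [0.5414 0.0651 0.0965] z max/percent [0.065 0.099 0.122 0.124] ext 0.08 0.026 [354.28968254 210.59126984]
plq 233 [ 0.5208 -0.0364  0.098 ] z max/percent [0.065 0.103 0.121 0.123] ext 0.079 0.025 [327.81545064 226.36480687]
plq 222 [ 0.5118 -0.0875  0.1005] z max/percent [0.065 0.103 0.135 0.139] ext 0.08 0.026 [314.24774775 234.61711712]
chk 514 [ 0.5716 -0.2879  0.0784] n [0.149 0.8   0.582] rms 0.002 tilt 0.621 yaw 1.387
```

```bash
cat >> h.py <<'E'
def lines(c):
    P=cloud(c); a=np.deg2rad(77.6); ex=np.array([np.cos(a),np.sin(a)]); ey=np.array([-np.sin(a),np.cos(a)])
    U=P[...,:2]@ex; V=P[...,:2]@ey
    return P,U,V
E
python3 - <<'E'
from h import *
t=dict(np.load("pics/top0.npz"));s=dict(np.load("pics/scene0.npz"))
for n,c in(("top",t),("scene",s)):
    P,U,V=lines(c); g=c["img"].astype(int).sum(-1)
    box=(abs(P[...,0]-.53)<.1)&(abs(P[...,1]+.02)<.18)
    # rack top pts
    m=box&(abs(P[...,2]-.04)<.005)&(g<200)
    print(n,"u",np.percentile(U[m],[.5,2,98,99.5]).round(4),"v",np.percentile(V[m],[.5,2,98,99.5]).round(4))
    print(" v profile edges by u:",[(round(x,3),np.percentile(V[m&(abs(U-x)<.012)],[2,98]).round(4).tolist()) for x in np.arange(.01,.22,.04)])
    # slot bottom points
    m=box&(P[...,2]<.033)&(P[...,2]>.003)&(g<200)
    vm=np.nanmedian(V[box&(abs(P[...,2]-.04)<.004)])
    m&=abs(V-vm)<.045
    h,e=np.histogram(U[m],bins=np.arange(-.02,.24,.004)); print(" low pts hist",[(round(x,3),k) for x,k in zip(e,h) if k])
    for (u0) in (.18,.075,.022):
        for zt in ((.115,.125),(.07,.10),(.128,.145),(.1,.112)):
            k=box&(P[...,2]>zt[0])&(P[...,2]<zt[1])&(abs(U-u0)<.03)
            if k.sum()>10:
                A=np.polyfit(V[k],U[k],1)
                print("  ",u0,zt,k.sum(),"u",U[k].mean().round(4),"ptp",np.percentile(U[k],[3,97]).round(4),"V",np.percentile(V[k],[1,99]).round(4),"slope",A[0].round(3))
E
```

```text
top u [-0.0086 -0.0063  0.2136  0.2158] v [-0.5619 -0.5602 -0.4559 -0.4542]
 v profile edges by u: [(np.float64(0.01), [-0.5591, -0.4569]), (np.float64(0.05), [-0.5602, -0.4559]), (np.float64(0.09), [-0.5608, -0.4554]), (np.float64(0.13), [-0.5588, -0.4562]), (np.float64(0.17), [-0.5598, -0.4564]), (np.float64(0.21), [-0.5596, -0.457])]
 low pts hist [(np.float64(-0.012), np.int64(1)), (np.float64(-0.008), np.int64(2)), (np.float64(-0.004), np.int64(1)), (np.float64(0.0), np.int64(1)), (np.float64(0.012), np.int64(1)), (np.float64(0.016), np.int64(12)), (np.float64(0.02), np.int64(7)), (np.float64(0.024), np.int64(4)), (np.float64(0.028), np.int64(9)), (np.float64(0.032), np.int64(22)), (np.float64(0.036), np.int64(1)), (np.float64(0.056), np.int64(1)), (np.float64(0.068), np.int64(2)), (np.float64(0.072), np.int64(27)), (np.float64(0.076), np.int64(4)), (np.float64(0.08), np.int64(5)), (np.float64(0.084), np.int64(5)), (np.float64(0.1), np.int64(1)), (np.float64(0.108), np.int64(2)), (np.float64(0.12), np.int64(1)), (np.float64(0.124), np.int64(32)), (np.float64(0.128), np.int64(40)
[... 3352 characters left out ...]
0.006
   0.18 (0.07, 0.1) 89 u 0.1787 ptp [0.1767 0.1847] V [-0.5518 -0.4727] slope -0.023
   0.18 (0.1, 0.112) 33 u 0.1786 ptp [0.1766 0.1804] V [-0.5512 -0.4744] slope -0.004
   0.075 (0.115, 0.125) 82 u 0.0786 ptp [0.0739 0.0839] V [-0.5533 -0.4739] slope -0.007
   0.075 (0.07, 0.1) 76 u 0.0749 ptp [0.0732 0.08  ] V [-0.5531 -0.4743] slope -0.032
   0.075 (0.1, 0.112) 33 u 0.0753 ptp [0.0727 0.0831] V [-0.5529 -0.4742] slope -0.042
   0.022 (0.07, 0.1) 66 u 0.0234 ptp [0.0217 0.0313] V [-0.5532 -0.474 ] slope -0.046
   0.022 (0.128, 0.145) 47 u 0.0261 ptp [0.0218 0.0319] V [-0.5322 -0.4943] slope -0.004
   0.022 (0.1, 0.112) 53 u 0.0253 ptp [0.0217 0.0316] V [-0.552  -0.4729] slope -0.018
```

```bash
cat >> h.py <<'E'
def rectfit(k,yaw=None,lo=1,hi=99):
    cc=np.median(k,0);_,_,V=np.linalg.svd(k-k.mean(0),full_matrices=False);n=V[2]*np.sign(V[2][2])
    z=np.array([0,0,1.])-n*n[2]; z/=np.linalg.norm(z); y=np.cross(z,n)
    return k.mean(0),n,y,z
E
python3 - <<'E'
from h import *
t=dict(np.load("pics/top0.npz"));s=dict(np.load("pics/scene0.npz"))
for n,c in(("top",t),("scene",s)):
    P=cloud(c);hsv=cv2.cvtColor(c["img"],cv2.COLOR_BGR2HSV)
    m3=(abs(P[...,0]-.56)<.09)&(abs(P[...,1]+.29)<.1)&(P[...,2]>.015)
    o=m3&(hsv[...,1]>120)&(hsv[...,0]<12)
    o=cv2.morphologyEx(o.astype(np.uint8),cv2.MORPH_CLOSE,np.ones((5,5)))>0
    o&=m3
    k=P[o]
    m,nn,y,z=rectfit(k)
    for i in range(3):
        r=(k-m)@nn; k=k[abs(r-np.median(r))<.003]; m,nn,y,z=rectfit(k)
    a=(k-m)@y;b=(k-m)@z
    pa=np.percentile(a,[.5,99.5]);pb=np.percentile(b,[.5,99.5])
    print(n,len(k),"n",nn.round(3),"tilt",np.arcsin(nn[2]).round(3),"yaw",np.arctan2(nn[1],nn[0]).round(3),"W",np.ptp(pa).round(4),"H",np.ptp(pb).round(4))
    r=cv2.minAreaRect(np.c_[a,b].astype(np.float32)*1000); print(r)
    cf=m+y*pa.mean()+z*pb.mean(); print(" face centre",cf.round(4)," centre",(cf-nn*.005).round(4)," top mid",(cf-nn*.005+z*.055).round(4)," bottom",(cf-nn*.005-z*.055).round(4), "y",y.round(3),"z",z.round(3))
    # camera region
    m4=(abs(P[...,0]-.5)<.12)&(abs(P[...,1]-.38)<.12)&(P[...,2]>.1)&(P[...,2]<.5)
    print(" cam pts",m4.sum())
    k=P[m4]; v,u=np.nonzero(m4); col=c["img"][m4]
    np.savez(f"pics/cam_{n}.npz",k=k,col=col,uv=np.c_[u,v])
    for zz in np.arange(.1,.42,.02):
        q=k[abs(k[:,2]-zz)<.01]
        if len(q): print("  z",zz.round(2),len(q),np.median(q,0).round(3),q.min(0).round(3),q.max(0).round(3))
E
```

```text
top 682 n [0.142 0.814 0.564] tilt 0.599 yaw 1.398 W 0.0764 H 0.1116
((-0.6369094848632812, -2.7046051025390625), (114.95869445800781, 77.5556640625), 89.7348861694336)
 face centre [ 0.5683 -0.2833  0.0716]  centre [ 0.5676 -0.2874  0.0688]  top mid [ 0.5623 -0.3179  0.1142]  bottom [ 0.5729 -0.2568  0.0234] y [-0.985  0.172  0.   ] z [-0.097 -0.555  0.826]
 cam pts 996
  z 0.1 7 [0.505 0.418 0.105] [0.5   0.417 0.1  ] [0.511 0.422 0.109]
  z 0.12 2 [0.505 0.417 0.113] [0.502 0.417 0.112] [0.508 0.417 0.113]
  z 0.14 15 [0.563 0.498 0.146] [0.551 0.497 0.138] [0.571 0.5   0.149]
  z 0.16 1 [0.566 0.497 0.154] [0.566 0.497 0.154] [0.566 0.497 0.154]
  z 0.28 1 [0.519 0.392 0.285] [0.519 0.392 0.285] [0.519 0.392 0.285]
  z 0.3 198 [0.491 0.36  0.305] [0.473 0.344 0.291] [0.52  0.424 0.31 ]
  z 0.32 446 [0.496 0.39  0.323] [0.469 0.348 0.31 ] [0.529 0.438 0.33 ]
  z 0.34 199 [0.503 0.418 0.334] [0.476 0.385 0.33 ] [0.526 0.444 0.348]
  z 0.36 36 [0.505 0.418 0.359] [0.499 0.416 0.35 ] [0.514 0.424 0.369]
  z 0.38 32 [0.505 0.418 0.381] [0.5   0.416 0.371] [0.514 0.425 0.389]
  z 0.4 5
[... 889 characters left out ...]
1  0.419 0.219] [0.502 0.416 0.211] [0.517 0.424 0.229]
  z 0.24 23 [0.512 0.42  0.24 ] [0.501 0.413 0.233] [0.516 0.429 0.249]
  z 0.26 8 [0.508 0.417 0.253] [0.503 0.415 0.25 ] [0.513 0.42  0.259]
  z 0.28 19 [0.501 0.357 0.286] [0.478 0.349 0.274] [0.532 0.399 0.289]
  z 0.3 142 [0.508 0.363 0.304] [0.474 0.344 0.291] [0.534 0.433 0.31 ]
  z 0.32 240 [0.503 0.387 0.323] [0.47  0.347 0.31 ] [0.532 0.436 0.33 ]
  z 0.34 115 [0.512 0.416 0.335] [0.483 0.386 0.33 ] [0.53  0.44  0.349]
  z 0.36 31 [0.51  0.419 0.361] [0.502 0.414 0.35 ] [0.516 0.43  0.368]
  z 0.38 30 [0.51 0.42 0.38] [0.502 0.416 0.371] [0.517 0.428 0.389]
  z 0.4 30 [0.509 0.421 0.399] [0.502 0.416 0.391] [0.516 0.431 0.403]
```

```bash
python3 - <<'E'
from h import *
A={n:np.load(f"pics/cam_{n}.npz") for n in("top","scene")}
for n,d in A.items():
    k,c=d["k"],d["col"].astype(int)
    print(n)
    m=(k[:,2]>.27)&(k[:,1]<.45)&(c[:,2]<120)&(c.max(1)-c.min(1)<40)
    q=k[m]
    # bins along y: center x of extent, top z
    for y in np.arange(.34,.45,.006):
        b=q[(q[:,1]>=y)&(q[:,1]<y+.006)]
        if len(b)>2: print("  y",y.round(3),len(b),"x",b[:,0].min().round(3),b[:,0].max().round(3),"mid",((b[:,0].min()+b[:,0].max())/2).round(4),"z",b[:,2].min().round(3),b[:,2].max().round(4))
crop(dict(np.load("pics/scene0.npz")),395,70,455,125,12,"pics/s_cam2.png")
crop(dict(np.load("pics/top0.npz")),90,170,160,220,10,"pics/t_cam2.png")
E
```

```text
top
  y 0.34 5 x 0.491 0.505 mid 0.4976 z 0.301 0.3075
  y 0.346 39 x 0.475 0.51 mid 0.4928 z 0.294 0.3111
  y 0.352 39 x 0.473 0.508 mid 0.4906 z 0.291 0.3116
  y 0.358 47 x 0.474 0.511 mid 0.4921 z 0.291 0.3135
  y 0.364 40 x 0.478 0.511 mid 0.4946 z 0.295 0.3144
  y 0.37 48 x 0.48 0.512 mid 0.4959 z 0.296 0.3174
  y 0.376 76 x 0.481 0.527 mid 0.5041 z 0.305 0.3288
  y 0.382 84 x 0.477 0.529 mid 0.5029 z 0.302 0.3318
  y 0.388 82 x 0.47 0.528 mid 0.4992 z 0.285 0.3358
  y 0.394 61 x 0.471 0.522 mid 0.4961 z 0.291 0.333
  y 0.4 23 x 0.472 0.518 mid 0.4952 z 0.313 0.3318
  y 0.406 88 x 0.49 0.521 mid 0.5055 z 0.304 0.338
  y 0.412 92 x 0.488 0.521 mid 0.5045 z 0.302 0.3973
  y 0.418 79 x 0.479 0.524 mid 0.5015 z 0.32 0.3958
  y 0.424 56 x 0.469 0.525 mid 0.4969 z 0.309 0.388
  y 0.43 33 x 0.47 0.526 mid 0.4979 z 0.32 0.3357
  y 0.436 15 x 0.47 0.523 mid 0.4966 z 0.32 0.335
scene
  y 0.34 4 x 0.491 0.507 mid 0.4991 z 0.301 0.3065
  y 0.346 34 x 0.48 0.511 mid 0.4956 z 0.286 0.3114
  y 0.352 25 x 0.481 0.512 mid 0.4962 z 0.278 0.3112
  y 0.358 21 x 0.492 0.511 mid 0.5015 z 0.276 0.3118
  y 0.364 20 x 0.488 0.513 mid 0.5002 z 0.297 0.3175
  y 0.37 27 x 0.488 0.528 mid 0.5081 z 0.295 0.3292
  y 0.376 44 x 0.491 0.53 mid 0.5103 z 0.302 0.33
  y 0.382 62 x 0.475 0.532 mid 0.5033 z 0.291 0.3327
  y 0.388 54 x 0.472 0.534 mid 0.5027 z 0.287 0.333
  y 0.394 24 x 0.471 0.533 mid 0.5018 z 0.284 0.3327
  y 0.4 12 x 0.474 0.533 mid 0.5034 z 0.296 0.3345
  y 0.406 36 x 0.492 0.522 mid 0.5074 z 0.319 0.3396
  y 0.412 50 x 0.49 0.525 mid 0.5075 z 0.308 0.3916
  y 0.418 76 x 0.481 0.525 mid 0.5028 z 0.302 0.3961
  y 0.424 32 x 0.47 0.528 mid 0.4991 z 0.308 0.3942
  y 0.43 11 x 0.47 0.526 mid 0.4979 z 0.308 0.3626
```

View pics/s_cam2.png

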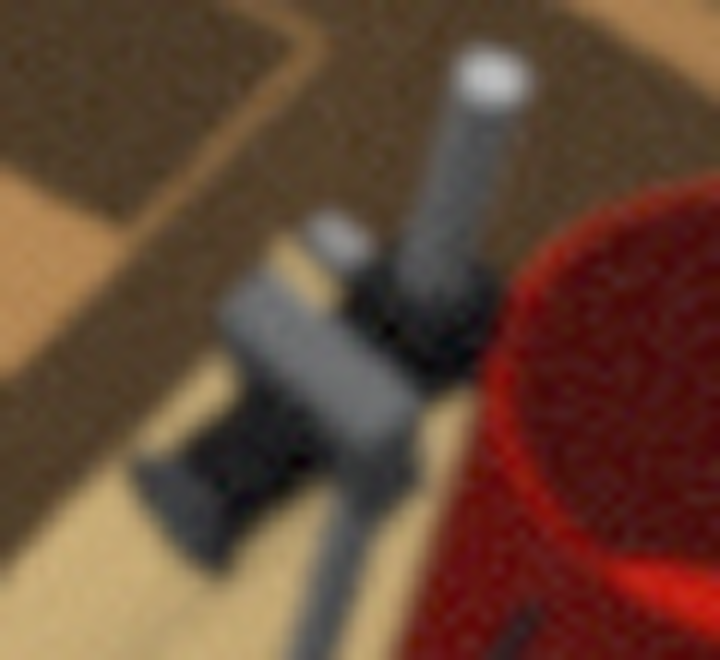

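View pics/t_cam2.png

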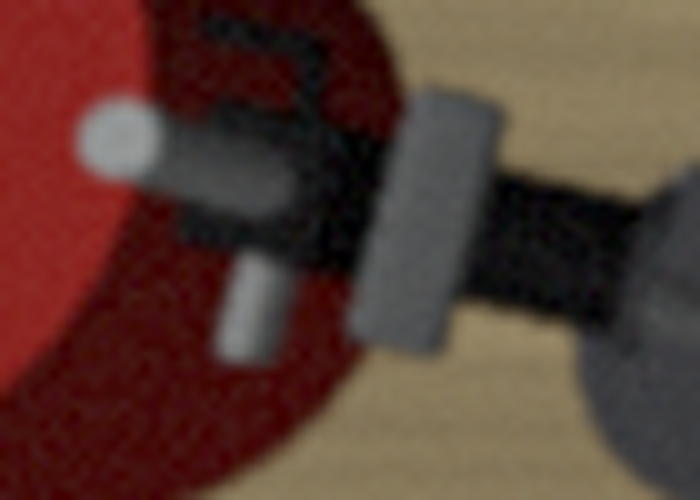

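```bash
python3 - <<'E'
from h import *
from scipy.optimize import least_squares
A={n:np.load(f"pics/cam_{n}.npz") for n in("top","scene")}
Q=[];G=[]
for n,d in A.items():
    k,c=d["k"],d["col"].astype(int); b=c.sum(1)
    m=(k[:,2]>.27)&(k[:,1]<.378)&(c.max(1)-c.min(1)<45)
    for y in np.arange(.34,.38,.006):
        s=m&(k[:,1]>=y)&(k[:,1]<y+.006); print(n,y.round(3),np.percentile(b[s],[10,50,90]) if s.sum() else "")
    Q.append((k[m],b[m]))
def fit(q,name,r0=None,both=None):
    def f(p):
        th,ph=p[2],p[3]; d=np.array([np.cos(ph)*np.cos(th),np.cos(ph)*np.sin(th),np.sin(ph)])
        o=np.array([p[0],.36,p[1]]); w=q-o; rad=np.linalg.norm(w-np.outer(w@d,d),axis=1)
        return rad-(p[4] if r0 is None else r0)
    r=least_squares(f,[.495,.295,1.35,.45]+([.016] if r0 is None else []),loss="soft_l1",f_scale=.001)
    print(name,len(q),"x,z at y=.36",r.x[:2].round(4),"yaw",r.x[2].round(3),"pitch",r.x[3].round(3),"r",r.x[4:].round(4),"rms",np.sqrt(np.median(r.fun**2)).round(4)); return r.x
allq=np.vstack([q for q,_ in Q]);allb=np.hstack([b for _,b in Q])
for n,(q,b) in zip(A,Q):
    fit(q[b<110],n+" black")
q=allq[allb<110]; 
for i in range(2): p=fit(q,"all black")
E
```

```text
top 0.34 [114.2 137.  141. ]
top 0.346 [ 89.8 137.  168.4]
top 0.352 [ 17.   53.  136.2]
top 0.358 [ 25.   51.  116.8]
top 0.364 [26.9 52.  96.1]
top 0.37 [ 21.4  49.5 142.9]
top 0.376 [ 27.  57. 205.]
scene 0.34 [154.3 176.  198.4]
scene 0.346 [147.8 188.  227.4]
scene 0.352 [ 96.2 167.  282.4]
scene 0.358 [ 70.4 100.  255.2]
scene 0.364 [ 68.8  96.  264.2]
scene 0.37 [ 67.2  94.  233.6]
scene 0.376 [ 95.6 150.5 251.1]
top black 172 x,z at y=.36 [0.494  0.2918] yaw 1.431 pitch 0.357 r [0.016] rms 0.0012
scene black 60 x,z at y=.36 [0.4877 0.288 ] yaw 1.153 pitch 0.317 r [0.0216] rms 0.0013
all black 232 x,z at y=.36 [0.4941 0.2921] yaw 1.396 pitch 0.379 r [0.0159] rms 0.0013
all black 232 x,z at y=.36 [0.4941 0.2921] yaw 1.396 pitch 0.379 r [0.0159] rms 0.0013
```

```bash
python3 - <<'E'
from h import *
D={}
for n in("top","scene"):
    cs=[capture(n) for _ in range(8)]
    z=np.stack([c["range_z"] for c in cs]).astype(float); z[z==0]=np.nan
    print(n,"temporal std",np.nanmedian(np.nanstd(z,0)))
    c=dict(cs[0]); c["range_z"]=np.nan_to_num(np.nanmedian(z,0)); c["img"]=np.mean([k["img"] for k in cs],0).round().astype(np.uint8)
    np.savez(f"pics/{n}avg.npz",**c); D[n]=c
    P=cloud(c)
    np.set_printoptions(linewidth=250)
    m=(abs(P[...,0]-.5)<.06)&(abs(P[...,1]-.39)<.06)&(P[...,2]>.25)&(P[...,2]<.36)
    v,u=np.nonzero(m); print(u.min(),u.max(),v.min(),v.max())
    g=c["img"].astype(int).sum(-1)
    big=cv2.resize(c["img"][v.min()-3:v.max()+4,u.min()-3:u.max()+4],None,fx=12,fy=12,interpolation=cv2.INTER_NEAREST); cv2.imwrite(f"pics/{n}_camavg.png",cv2.convertScaleAbs(big,alpha=1.6)); print(big.shape,"origin",u.min()-3,v.min()-3)
print(manip.get_state()["t"])
E
```

```text
top temporal std 0.0026662394871750108
107 156 179 206
(408, 672, 3) origin 104 176
scene temporal std 0.0028413875731711936
405 437 88 117
(432, 468, 3) origin 402 85
0.9
```

```bash
python3 - <<'E'
from h import *
for n in("top","scene"):
    c=dict(np.load(f"pics/{n}avg.npz"));P=cloud(c);g=c["img"].astype(int).sum(-1)
    m=(abs(P[...,0]-.5)<.045)&(abs(P[...,1]-.39)<.055)&(P[...,2]>.25)&(P[...,2]<.36)
    k=P[m];b=g[m]
    # block candidate: gray, RANSAC plane
    s=(k[:,1]>.37)&(k[:,1]<.415)&(b>130); q=k[s]
    rng=np.random.default_rng(0);rem=q
    for it in range(3):
        best=None
        if len(rem)<20: break
        for _ in range(3000):
            t=rem[rng.choice(len(rem),3,False)];nv=np.cross(t[1]-t[0],t[2]-t[0]);l=np.linalg.norm(nv)
            if l<5e-5: continue
            nv/=l; i=abs((rem-t[0])@nv)<.002
            if best is None or i.sum()>best.sum(): best=i
        w=rem[best];_,S,V=np.linalg.svd(w-w.mean(0));nv=V[2]*np.sign(V[2][2]);rem=rem[~best]
        print(n,"plane",len(w),"of",len(q),w.mean(0).round(4),"n",nv.round(3),"extents",np.ptp((w-w.mean(0))@V[0]).round(3),np.ptp((w-w.mean(0))@V[1]).round(3),"long",V[0].round(3),"elev",np.arcsin(nv[2]).round(3),"yaw",np.arctan2(nv[1],nv[0]).round(3))
E
```

```text
top plane 243 of 283 [0.4996 0.3899 0.326 ] n [-0.08  -0.369  0.926] extents 0.06 0.02 long [-0.977  0.211 -0.   ] elev 1.184 yaw -1.785
top plane 17 of 283 [0.4873 0.3888 0.3083] n [-0.777  0.174  0.605] extents 0.043 0.036 long [-0.59  -0.538 -0.602] elev 0.65 yaw 2.921
top plane 9 of 283 [0.498  0.3985 0.3128] n [0.198 0.26  0.945] extents 0.052 0.024 long [-0.824 -0.478  0.304] elev 1.238 yaw 0.919
scene plane 112 of 218 [0.5013 0.39   0.328 ] n [-0.07  -0.372  0.926] extents 0.059 0.033 long [ 0.976 -0.217 -0.013] elev 1.183 yaw -1.757
scene plane 48 of 218 [0.5094 0.3855 0.3091] n [0.173 0.911 0.374] extents 0.063 0.038 long [ 0.958 -0.069 -0.277] elev 0.383 yaw 1.383
scene plane 27 of 218 [0.5316 0.3932 0.3076] n [-0.984  0.177  0.   ] extents 0.037 0.014 long [ 0.08   0.447 -0.891] elev 0.0 yaw 2.964
```

View pics/top_camavg.png

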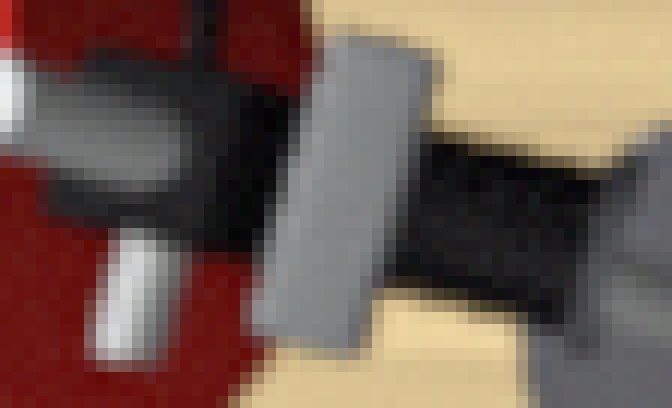

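View pics/scene_camavg.png

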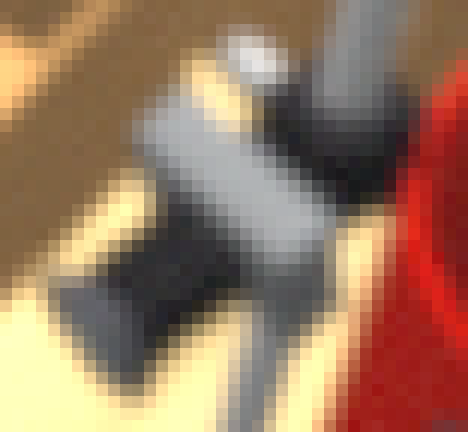

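```bash
python3 - <<'E'
from h import *
from scipy.optimize import least_squares
yaw,pit=1.356,.385
d=np.array([np.cos(pit)*np.cos(yaw),np.cos(pit)*np.sin(yaw),np.sin(pit)]);y=np.array([-np.sin(yaw),np.cos(yaw),0]);z=np.cross(d,y);o=np.array([.5,.39,.30])
print("d,y,z",d.round(4),y.round(4),z.round(4))
for n in("top","scene"):
    c=dict(np.load(f"pics/{n}avg.npz"));P=cloud(c);g=c["img"].astype(int).sum(-1)
    w=P-o; S,Y,Z=w@d,w@y,w@z
    m=(abs(S)<.07)&(abs(Y)<.05)&(abs(Z)<.045)&((c["img"].max(-1).astype(int)-c["img"].min(-1))<60)
    for a in np.arange(-.06,.03,.005):
        k=m&(S>=a)&(S<a+.005)
        if k.sum()>3: print(n,"s",a.round(3),k.sum(),"y",np.percentile(Y[k],[2,98]).round(4),"z",np.percentile(Z[k],[5,98]).round(4),"g",np.median(g[k]))
    for nm,lo,hi in(("ring",-.06,-.038),("barrel",-.036,-.012)):
        k=m&(S>lo)&(S<hi)
        if nm=="barrel": k&=g<(110 if n=="top" else 170)
        q=np.c_[Y[k],Z[k]]
        r=least_squares(lambda p:np.hypot(q[:,0]-p[0],q[:,1]-p[1])-p[2],[0,0,.018],loss="soft_l1",f_scale=.001); print(n,nm,len(q),r.x.round(4))
        for R0 in(.016,.018,.02):
            r=least_squares(lambda p:np.hypot(q[:,0]-p[0],q[:,1]-p[1])-R0,[0,0],loss="soft_l1",f_scale=.001); print("   R",R0,r.x.round(4),"med",np.median(abs(r.fun)).round(4))
    k=(abs(P[...,0]-.508)<.03)&(abs(P[...,1]-.424)<.03)&(P[...,2]>.36)&(P[...,2]<.41)
    print(n,"post",k.sum(),P[k&(P[...,2]>.394)].mean(0), P[k&(P[...,2]>.394)].min(0),P[k&(P[...,2]>.394)].max(0))
E
```

```text
d,y,z [0.1975 0.9055 0.3756] [-0.977   0.2131  0.    ] [-0.08   -0.3669  0.9268]
top s -0.045 6 y [-0.0095  0.0153] z [0.0121 0.021 ] g 158.5
top s -0.04 39 y [-0.0187  0.0189] z [0.008  0.0225] g 140.0
top s -0.035 35 y [-0.0154  0.0155] z [0.0088 0.0212] g 66.0
top s -0.03 33 y [-0.0162  0.0153] z [0.0081 0.0209] g 47.0
top s -0.025 34 y [-0.0149  0.0158] z [0.0088 0.0201] g 46.5
top s -0.02 33 y [-0.0148  0.0155] z [0.0081 0.0205] g 52.0
top s -0.015 35 y [-0.015   0.0157] z [0.0094 0.0198] g 54.0
top s -0.01 34 y [-0.0158  0.0154] z [0.0073 0.0202] g 46.0
top s -0.005 40 y [-0.0181  0.0239] z [0.0002 0.0221] g 88.0
top s -0.0 65 y [-0.0281  0.0288] z [0.0221 0.0259] g 229.0
top s 0.005 64 y [-0.0279  0.0281] z [0.0231 0.0257] g 246.0
top s 0.01 65 y [-0.0284  0.0291] z [0.0229 0.0257] g 254.0
top s 0.015 57 y [-0.0269  0.0273] z [0.0222 0.0263] g 264.0
top s 0.02 35 y [-0.0158  0.0157] z [-0.0013  0.0123] g 53.0
top s 0.025 41 y [-0.0155  0.0165] z [0.0119 0.0226] g 23.0
top ring 20 [0.0001 0.0022 0.0193]
   R 0.016 [0.0005 0.0059] med 0.0007
   R 0.018 [0.0003 0.0037] med 0.0006
[... 875 characters left out ...]
 g 210.0
scene s 0.005 36 y [-0.0307  0.0263] z [-0.0015  0.0274] g 321.5
scene s 0.01 38 y [-0.0307  0.0238] z [-0.0107  0.0274] g 334.0
scene s 0.015 35 y [-0.0306  0.025 ] z [-0.0088  0.0277] g 315.0
scene s 0.025 29 y [-0.0168  0.0138] z [0.0105 0.0219] g 122.0
scene ring 37 [-0.0014  0.0074  0.0143]
   R 0.016 [-0.0017  0.0072] med 0.0027
   R 0.018 [-0.0005  0.0051] med 0.0043
   R 0.02 [0.0001 0.0024] med 0.0043
scene barrel 60 [-0.0014  0.0053  0.0154]
   R 0.016 [-0.0011  0.0048] med 0.0006
   R 0.018 [-0.0001  0.0028] med 0.0006
   R 0.02 [0.001  0.0009] med 0.0007
scene post 77 [0.5089944  0.4226444  0.39927156] [0.50131055 0.41731955 0.39485658] [0.51529581 0.43196703 0.40187316]
```

```bash
cat >> h.py <<'E'
def frame(n,zp):  # tool y=n , tool z=-zp
    zt=-np.asarray(zp,float);zt/=np.linalg.norm(zt);y=np.asarray(n,float);y-=zt*(y@zt);y/=np.linalg.norm(y)
    return np.stack([np.cross(y,zt),y,zt],1)
def delta(pos,Rt,st=None):
    st=st or manip.get_state(); Rc=R.from_quat(st["ee_rot"]).as_matrix()
    print("shift in tool axes mm",((Rc.T@(np.asarray(pos)-st["position"]))*1000).round(1),"rotvec deg(tool)",np.rad2deg(R.from_matrix(Rc.T@Rt).as_rotvec()).round(2),
      "| frac shift total",((Rc.T@(np.asarray(pos)-st["position"]))/.2).round(4),"frac rot",(np.rad2deg(R.from_matrix(Rc.T@Rt).as_rotvec())/120).round(4))
E
python3 - <<'E'
from h import *
st=manip.get_state(); Rc=R.from_quat(st["ee_rot"]).as_matrix(); print(Rc.round(3))
a,ti=1.397,.600
n=np.array([np.cos(ti)*np.cos(a),np.cos(ti)*np.sin(a),np.sin(ti)]);z=np.array([-np.sin(ti)*np.cos(a),-np.sin(ti)*np.sin(a),np.cos(ti)])
top=np.array([.564,-.3178,.1144])
for s in(1,-1):
    Rt=frame(s*n,z); print(s,Rt.round(3))
    delta(top+z*.10,Rt); delta(top-z*.012,Rt)
E
```

```text
[[-0.975 -0.222  0.   ]
 [-0.222  0.975  0.   ]
 [-0.    -0.    -1.   ]]
1 [[-0.985  0.143  0.098]
 [ 0.173  0.813  0.556]
 [ 0.     0.565 -0.825]]
shift in tool axes mm [-457.5  137.9   59.4] rotvec deg(tool) [-33.92  -6.83  22.09] | frac shift total [-2.2875  0.6894  0.297 ] frac rot [-0.2826 -0.0569  0.1841]
shift in tool axes mm [-482.   196.2  151.8] rotvec deg(tool) [-33.92  -6.83  22.09] | frac shift total [-2.4099  0.981   0.7592] frac rot [-0.2826 -0.0569  0.1841]
-1 [[ 0.985 -0.143  0.098]
 [-0.173 -0.813  0.556]
 [-0.    -0.565 -0.825]]
shift in tool axes mm [-457.5  137.9   59.4] rotvec deg(tool) [   9.4   -46.68 -150.92] | frac shift total [-2.2875  0.6894  0.297 ] frac rot [ 0.0783 -0.389  -1.2576]
shift in tool axes mm [-482.   196.2  151.8] rotvec deg(tool) [   9.4   -46.68 -150.92] | frac shift total [-2.4099  0.981   0.7592] frac rot [ 0.0783 -0.389  -1.2576]
```

```bash
python3 -m crank '[[[-0.2,0.06,-0.1],[0,0,0]],[[-0.23,0.07,-0.1],[0,0,0]],[[-0.23,0.07,0],[0,0,0]],[[-0.23,0.07,0],[0,0,0]],[[-0.23,0.07,0],[0,0,0]],[[-0.23,0.07,0],[0,0,0]],[[-0.23,0.07,0],[0,0,0]],[[-0.23,0.07,0],[0,0,0]],[[-0.23,0.07,0],[0,0,0]],[[-0.23,0.07,0],[0,0,0]]]' 36 40
python3 -m crank '[[[0,0,0],[-0.0565,-0.0114,0.0368]],[[0,0,0],[-0.0565,-0.0114,0.0368]],[[0,0,0],[-0.0565,-0.0114,0.0368]],[[0,0,0],[-0.0565,-0.0114,0.0368]],[[0,0,0],[-0.0565,-0.0114,0.0368]],[[0,0,0],[0,0,0]]]'
cat >> h.py <<'E'
a_c,ti=1.397,.600
nC=np.array([np.cos(ti)*np.cos(a_c),np.cos(ti)*np.sin(a_c),np.sin(ti)]);zC=np.array([-np.sin(ti)*np.cos(a_c),-np.sin(ti)*np.sin(a_c),np.cos(ti)])
topC=np.array([.564,-.3178,.1144])
E
python3 - <<'E'
from h import *
print(manip.get_state()["qpos"].round(3),manip.get_state()["force"].round(2))
delta(topC+zC*.06,frame(nC,zC))
E
```

```text
t: 1.9
position: [0.5506, -0.3737, 0.2957]
ee_rot: [-0.112, 0.994, -0.0, 0.0]
force: [1.2, -1.5, 0.0]
finger_gap: 0.0361
t: 2.5
position: [0.5479, -0.3777, 0.2932]
ee_rot: [0.086, 0.951, 0.295, 0.025]
force: [0.8, -0.6, 0.0]
finger_gap: 0.0358
[-0.609  0.592  0.525 -0.55  -1.755 -1.174] [ 0.78 -0.58  0.05]
shift in tool axes mm [ -5.7 -50.1 122.4] rotvec deg(tool) [ 0.12  0.03 -0.31] | frac shift total [-0.0283 -0.2507  0.6118] frac rot [ 0.001   0.0002 -0.0026]
```

```bash
python3 -m crank '[[[-0.01,-0.08,0.15],[0,0,0]],[[-0.01,-0.09,0.15],[0,0,0]],[[-0.01,-0.08,0.15],[0,0,0]],[[0,0,0.15],[0,0,-0.0026]],[[0,0,0],[0,0,0]],[[0,0,0],[0,0,0]]]'
python3 - <<'E'
from h import *
delta(topC-zC*.012,frame(nC,zC))
for n in("top","scene"):
    c=capture(n); np.savez(f"pics/{n}1.npz",**c)
    p=proj(c,topC)[0]; u,v=int(p[0]),int(p[1])
    crop(c,u-45,v-45,u+45,v+45,6,f"pics/{n}1.png"); print(n,p)
E
```

```text
t: 3.1
position: [0.56, -0.3498, 0.169]
ee_rot: [0.079, 0.952, 0.293, 0.026]
force: [0.7, -0.8, 0.3]
finger_gap: 0.036
shift in tool axes mm [ 1.6 -4.  75.3] rotvec deg(tool) [-0.16 -0.06  0.47] | frac shift total [ 0.0078 -0.02    0.3764] frac rot [-0.0013 -0.0005  0.004 ]
top [427.36616533 178.98096491]
scene [269.20411082 296.91101698]
```

View pics/top1.png

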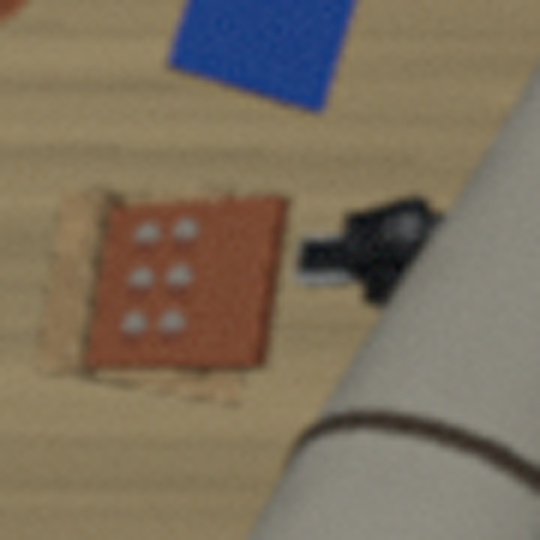

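View pics/scene1.png

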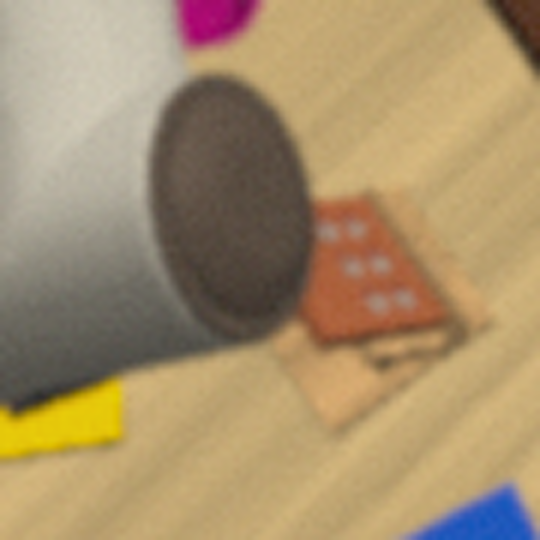

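```bash
python3 - <<'E'
from h import *
c=dict(np.load("pics/top1.npz"));P=cloud(c);g=c["img"].astype(int).sum(-1)
st=manip.get_state();Rc=R.from_quat(st["ee_rot"]).as_matrix();
m=(P[...,2]>.1)&(abs(P[...,0]-.56)<.06)&(P[...,1]>-.38)&(P[...,1]<-.3)&(c["img"].max(-1).astype(int)-c["img"].min(-1)<40)
q=(P[m]-st["position"])@Rc*1000
s=(abs(q)<60).all(1); q=q[s]
for a,b in((10,18),(18,26),(0,10),(-10,0)):
    k=q[(q[:,2]>a)&(q[:,2]<b)]
    if len(k): print(a,b,len(k),"x",np.percentile(k[:,0],[3,97]).round(1),"y",np.percentile(k[:,1],[3,50,97]).round(1),k[:,2].max())
r=proj(c,topC)[0];print(r)
# plaque top corners rows
for sx in(-.04,.04):
  print(proj(c,topC+sx*np.array([-.985,.173,0])+nC*.005))
E
```

```text
10 18 27 x [-7.4 13.3] y [-19.4  27.1  34.8] 17.91276688897877
18 26 16 x [-8.  13.2] y [-21.  -15.8  28.8] 24.437337600648128
0 10 28 x [-7.7 13.3] y [14.7 30.4 33.1] 9.346104839743061
-10 0 12 x [-2.3 13.5] y [20.7 27.4 34.4] -0.0780220278124072
[427.36616533 178.98096491]
[[428.25624252 164.16909452]]
[[423.87342977 193.05562148]]
```

```bash
python3 -m crank '[[[0,-0.02,0],[-0.0013,-0.0005,0.004]],[[0,0,0.1],[0,0,0]],[[0,0,0.1],[0,0,0]],[[0,0,0.1],[0,0,0]],[[0,0,0.065],[0,0,0]],[[0,0,0],[0,0,0]],[[0,0,0],[0,0,0]]]'
python3 - <<'E'
from h import *
delta(topC-zC*.012,frame(nC,zC))
c=capture("top");p=proj(c,topC)[0]; u,v=int(p[0]),int(p[1])
crop(c,u-45,v-45,u+45,v+45,6,f"pics/top2.png")
E
```

```text
t: 3.9
position: [0.5666, -0.3133, 0.1065]
ee_rot: [0.084, 0.951, 0.295, 0.026]
force: [-0.1, 1.1, -0.4]
finger_gap: 0.0359
shift in tool axes mm [1.8 0.4 2.8] rotvec deg(tool) [ 0.08  0.11 -0.12] | frac shift total [0.0089 0.0022 0.0139] frac rot [ 0.0006  0.0009 -0.001 ]
```

View pics/top2.png

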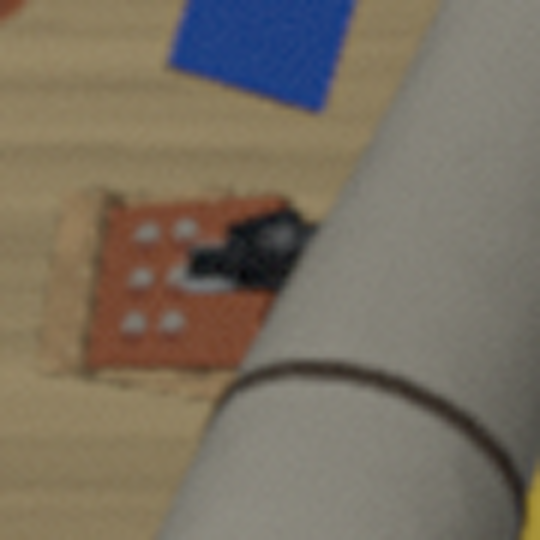

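```bash
python3 - <<'E'
from h import *
for n in("top","scene"):
    c=dict(np.load(f"pics/{n}avg.npz"));P=cloud(c);w=P-topC
    y=np.array([-.985,.173,0]);N,Y,Z=w@nC,w@y,w@zC
    hsv=cv2.cvtColor(c["img"],cv2.COLOR_BGR2HSV)
    m=(abs(Y)<.036)&(Z<-.005)&(Z>-.10)&(abs(N)<.03)
    s=m&(hsv[...,1]<110); print(n,s.sum(),"stud Z",np.percentile(Z[s],[1,25,75,99]).round(4),"N stud",np.median(N[s]).round(4),"N face",np.median(N[m&~s]).round(4),np.percentile(N[s],[5,95]).round(4))
E
```

```text
top 93 stud Z [-0.0916 -0.0821 -0.0569 -0.0488] N stud 0.0047 N face 0.0046 [0.0035 0.006 ]
scene 40 stud Z [-0.0891 -0.0814 -0.0577 -0.0499] N stud 0.0061 N face 0.0058 [0.0055 0.0067]
```

```bash
python3 -m crank '[[[0.015,0.002,0],[0,0,0]],[[0,0,0],[0,0,0]],[[0,0,0],[0,0,0]],[[0,0,0],[0,0,0]],[[0,0,0],[0,0,0]],[[0,0,0],[0,0,0]]]' 4 40; python3 - <<'E'
from h import *
print(manip.get_state()["force"].round(2),manip.get_state()["finger_gap"])
E
```

```text
t: 4.55
position: [0.5634, -0.3126, 0.1069]
ee_rot: [0.084, 0.951, 0.295, 0.026]
force: [-1.5, -3.8, 4.5]
finger_gap: 0.0094
[-1.5  -3.79  4.51] 0.009406782449801313
```

```bash
python3 -m crank '[[[0,0.02,-0.05],[0,0,0]],[[0,0.04,-0.06],[0,0,0]],[[0,0.08,-0.12],[0,0,0]],[[0,0.13,-0.18],[0,0,0]],[[0,0.13,-0.18],[0,0,0]],[[0,0.13,-0.18],[0,0,0]],[[0,0.13,-0.18],[0,0,0]],[[0,0,0],[0,0,0]]]'
cat >> h.py <<'E'
ar=np.deg2rad(77.6); ex=np.array([np.cos(ar),np.sin(ar),0]); ey=np.array([-np.sin(ar),np.cos(ar),0]); ez=np.array([0,0,1.])
slot=.1303*ex-.5115*ey
E
python3 - <<'E'
from h import *
st=manip.get_state();print(st["finger_gap"],st["force"].round(2),st["qpos"].round(3),slot)
delta(slot+ez*.29,frame(ex,ez))
E
```

```text
t: 5.35
position: [0.5649, -0.3113, 0.3467]
ee_rot: [0.082, 0.952, 0.292, 0.033]
force: [-0.8, -0.5, -1.4]
finger_gap: 0.0094
0.00939311504398702 [-0.75 -0.51 -1.36] [-0.52   0.501  0.507 -0.572 -1.756 -1.278] [0.52754788 0.01742328 0.        ]
shift in tool axes mm [ 95.  231.5 223.7] rotvec deg(tool) [34.13  0.1   2.51] | frac shift total [0.4749 1.1574 1.1187] frac rot [0.2844 0.0008 0.0209]
```

```bash
python3 -m crank '[[[0,0,0],[0.057,0,0.0042]],[[0,0,0],[0.057,0,0.0042]],[[0,0,0],[0.057,0,0.0042]],[[0,0,0],[0.057,0,0.0042]],[[0,0,0],[0.057,0,0.0042]],[[0,0,0],[0,0,0]]]'
python3 - <<'E'
from h import *
st=manip.get_state();print(st["finger_gap"],st["qpos"].round(3))
delta(slot+ez*.29,frame(ex,ez))
E
```

```text
t: 5.95
position: [0.5635, -0.3073, 0.337]
ee_rot: [0.107, 0.994, 0.003, -0.008]
force: [-0.1, 0.0, -1.7]
finger_gap: 0.0092
0.009211259812922633 [-0.25   0.383  0.206 -0.004 -1.41  -1.534]
shift in tool axes mm [103.2 309.5  50.1] rotvec deg(tool) [ 0.27 -0.91  0.17] | frac shift total [0.5161 1.5476 0.2504] frac rot [ 0.0023 -0.0076  0.0014]
```

```bash
python3 -m crank '[[[0.074,0.221,0],[0.0023,-0.0076,0.0014]],[[0.074,0.221,0],[0,0,0]],[[0.074,0.221,0],[0,0,0]],[[0.074,0.221,0.05],[0,0,0]],[[0.074,0.221,0.06],[0,0,0]],[[0.074,0.221,0.07],[0,0,0]],[[0.074,0.221,0.07],[0,0,0]],[[0,0,0],[0,0,0]],[[0,0,0],[0,0,0]]]'
python3 - <<'E'
from h import *
st=manip.get_state();print(st["finger_gap"],st["qpos"].round(3))
delta(slot+ez*.29,frame(ex,ez))
for n in("top","scene"):
    cs=[capture(n) for _ in range(4)]
    z=np.stack([c["range_z"] for c in cs]).astype(float); z[z==0]=np.nan
    c=dict(cs[0]);c["range_z"]=np.nan_to_num(np.nanmedian(z,0));np.savez(f"pics/{n}3.npz",**c)
    cv2.imwrite(f"pics/{n}3.png",cv2.resize(c["img"][120:290,220:420],None,fx=4,fy=3.5))
E
```

```text
t: 6.85
position: [0.5302, 0.015, 0.2876]
ee_rot: [0.11, 0.994, 0.001, 0.0]
force: [0.4, 1.2, -1.8]
finger_gap: 0.0095
0.009497465633350986 [ 3.340e-01  2.010e-01 -1.720e-01 -1.000e-03 -1.196e+00 -2.124e+00]
shift in tool axes mm [ 3.1  1.8 -2.4] rotvec deg(tool) [ 0.08  0.05 -0.18] | frac shift total [ 0.0155  0.0091 -0.0121] frac rot [ 0.0006  0.0004 -0.0015]
```

View pics/top3.png

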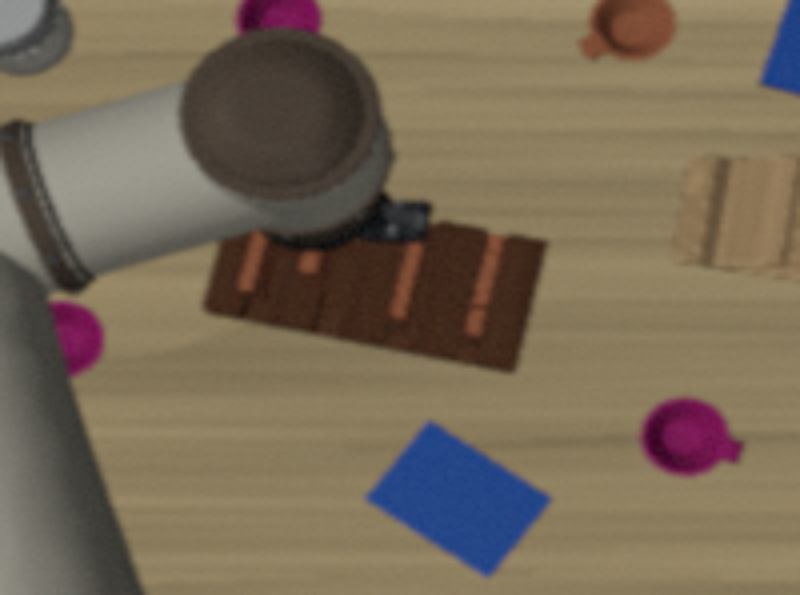

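View pics/scene3.png

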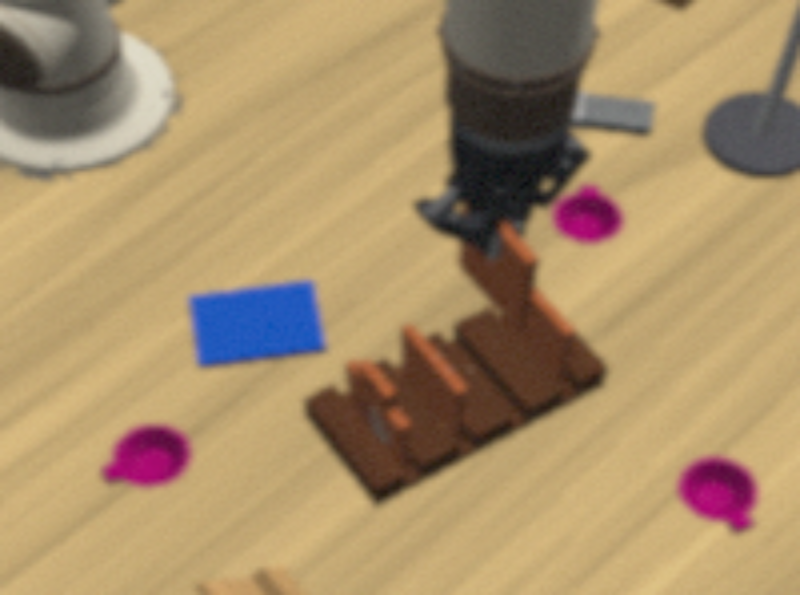

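```bash
cat >> h.py <<'E'
def grab(n,k=4):
    cs=[capture(n) for _ in range(k)]
    z=np.stack([c["range_z"] for c in cs]).astype(float); z[z==0]=np.nan
    c=dict(cs[-1]);c["range_z"]=np.nan_to_num(np.nanmedian(z,0));return c
def held(c,zlo=.15,zhi=.34,u0=.13):
    P=cloud(c);U,V,Z=P@ex,P@ey,P[...,2];hsv=cv2.cvtColor(c["img"],cv2.COLOR_BGR2HSV)
    m=(abs(U-u0)<.04)&(abs(V+.51)<.07)&(Z>zlo)&(Z<zhi)&(hsv[...,1]>110)&(hsv[...,0]<14)&(c["img"].max(-1)>55)
    return U[m],V[m],Z[m]
E
python3 - <<'E'
from h import *
for n in("top","scene"):
    c=dict(np.load(f"pics/{n}3.npz")); U,V,Z=held(c); print(n,len(U))
    print(" U",np.percentile(U,[1,5,50,95,99]).round(4),"V",np.percentile(V,[1,99]).round(4),"Z",np.percentile(Z,[1,5,50,95,99]).round(4))
    for lo in np.arange(.15,.32,.02):
        k=(Z>=lo)&(Z<lo+.02)
        if k.sum()>3: print("   z",lo.round(2),k.sum(),np.percentile(U[k],[3,50,97]).round(4),"V",np.percentile(V[k],[3,97]).round(4))
E
```

```text
top 68
 U [0.123  0.1231 0.125  0.1322 0.144 ] V [-0.4996 -0.4753] Z [0.1692 0.1957 0.2655 0.2961 0.2968]
   z 0.19 10 [0.123  0.1232 0.1277] V [-0.5002 -0.4754]
   z 0.21 9 [0.123  0.1234 0.1291] V [-0.4929 -0.4754]
   z 0.23 8 [0.1232 0.1234 0.1306] V [-0.4935 -0.4755]
   z 0.25 6 [0.1231 0.124  0.1293] V [-0.49   -0.4754]
   z 0.27 7 [0.1232 0.1236 0.1304] V [-0.4874 -0.4756]
   z 0.29 26 [0.1234 0.1276 0.1324] V [-0.4888 -0.4764]
scene 298
 U [0.1159 0.122  0.1229 0.1303 0.1326] V [-0.5573 -0.4872] Z [0.1911 0.1977 0.24   0.2964 0.31  ]
   z 0.19 53 [0.1221 0.1229 0.1289] V [-0.5568 -0.4879]
   z 0.21 62 [0.122  0.1228 0.1303] V [-0.557  -0.4875]
   z 0.23 56 [0.122  0.1227 0.1294] V [-0.5574 -0.4909]
   z 0.25 35 [0.122  0.1227 0.1273] V [-0.5567 -0.5245]
   z 0.27 36 [0.1104 0.1228 0.1284] V [-0.5564 -0.5223]
   z 0.29 52 [0.1222 0.1271 0.1326] V [-0.5553 -0.5194]
```

```bash
python3 -m crank '[[[0.02,0.011,0.05],[0,0,-0.0015]],[[0,0,0.15],[0,0,0]],[[0,0,0.15],[0,0,0]],[[0,0,0.15],[0,0,0]],[[0,0,0.13],[0,0,0]],[[0,0,0.05],[0,0,0]],[[0,0,0],[0,0,0]],[[0,0,0],[0,0,0]]]'
python3 - <<'E'
from h import *
st=manip.get_state();print(st["finger_gap"],st["force"].round(2))
delta(slot+ez*.111,frame(ex,ez))
for n in("top","scene"):
    c=grab(n); U,V,Z=held(c,.125,.2); print(n,len(U))
    if len(U): print(" U",np.percentile(U,[1,5,50,95,99]).round(4),"V",np.percentile(V,[1,99]).round(4),"Z",np.percentile(Z,[1,5,50,95,99]).round(4))
    U,V,Z=held(c,.05,.12,.125)
    if len(U): k=abs(U-.128)<.02;print(" low U",np.percentile(U[k],[1,5,50,95,99]).round(4))
    cv2.imwrite(f"pics/{n}4.png",cv2.resize(c["img"][140:270,250:400],None,fx=5,fy=4.5,interpolation=cv2.INTER_CUBIC))
E
```

```text
t: 8.05
position: [0.5282, 0.0171, 0.1526]
ee_rot: [0.109, 0.994, 0.0, 0.002]
force: [0.5, 0.4, -2.2]
finger_gap: 0.0092
0.009238118549461155 [ 0.48  0.36 -2.21]
shift in tool axes mm [ 0.8  0.1 41.6] rotvec deg(tool) [ 0.05  0.24 -0.06] | frac shift total [0.0042 0.0007 0.2081] frac rot [ 0.0004  0.002  -0.0005]
top 23
 U [0.1259 0.126  0.1295 0.1344 0.1358] V [-0.4846 -0.4725] Z [0.1315 0.1358 0.159  0.1614 0.1614]
 low U [0.1258 0.1259 0.1261 0.1334 0.1347]
scene 96
 U [0.1208 0.1258 0.1275 0.1397 0.1584] V [-0.5537 -0.5151] Z [0.1262 0.1286 0.1552 0.1731 0.1813]
 low U [0.1255 0.1258 0.1266 0.1329 0.1355]
```

View pics/scene4.png

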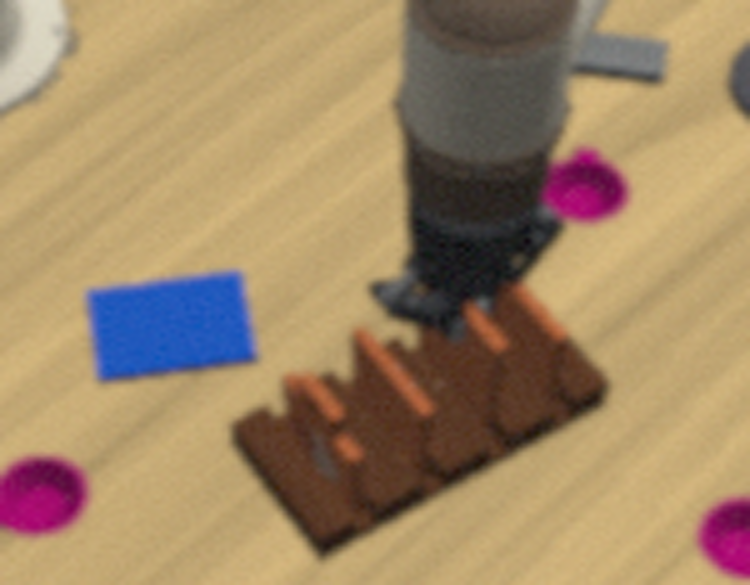

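```bash
python3 -m crank '[[[0,-0.002,0.04],[0,0,0]],[[0,0,0.04],[0,0,0]],[[0,0,0.03],[0,0,0]],[[0,0,0.03],[0,0,0]],[[0,0,0.02],[0,0,0]],[[0,0,0.02],[0,0,0]],[[0,0,0],[0,0,0]]]'
python3 - <<'E'
from h import *
st=manip.get_state();print(st["finger_gap"],st["force"].round(2))
delta(slot+ez*.111,frame(ex,ez))
E
```

```text
t: 9.15
position: [0.5271, 0.0164, 0.115]
ee_rot: [0.109, 0.994, -0.0, 0.001]
force: [0.4, 0.1, -2.1]
finger_gap: 0.0094
0.009368516507173179 [ 0.36  0.06 -2.14]
shift in tool axes mm [-0.3  1.1  4. ] rotvec deg(tool) [-0.02  0.07 -0.09] | frac shift total [-0.0013  0.0053  0.0202] frac rot [-0.0001  0.0006 -0.0007]
```

No contact force, and the plaque is well inside the slot. I'll lower it the last few millimetres.

```bash
python3 -m crank '[[[0,0.003,0.006],[0,0,0]],[[0,0,0.005],[0,0,0]],[[0,0,0.003],[0,0,0]],[[0,0,0],[0,0,0]]]'
python3 - <<'E'
from h import *
st=manip.get_state();print(st["finger_gap"],st["force"].round(2))
E
```

```text
t: 9.55
position: [0.5275, 0.0171, 0.113]
ee_rot: [0.109, 0.994, 0.0, 0.001]
force: [-0.1, 0.0, -2.0]
finger_gap: 0.0098
0.009826280771610824 [-0.07  0.01 -2.  ]
```

```bash
python3 -m crank '[[[0,0,0.005],[0,0,0]],[[0,0,0.005],[0,0,0]],[[0,0,0],[0,0,0]],[[0,0,0],[0,0,0]]]'
python3 - <<'E'
from h import *
st=manip.get_state();print(st["position"],st["finger_gap"],st["force"].round(2))
c=grab("top"); U,V,Z=held(c,.09,.2); k=abs(U-.13)<.015; print(np.percentile(Z[k],[50,90,97]).round(4),np.percentile(U[k],[3,97]))
c=grab("scene"); U,V,Z=held(c,.09,.2); k=abs(U-.13)<.015; print(np.percentile(Z[k],[50,90,97]).round(4),np.percentile(U[k],[3,97]))
E
```

```text
t: 9.95
position: [0.5277, 0.0172, 0.1125]
ee_rot: [0.108, 0.994, 0.0, 0.002]
force: [-3.6, 0.4, 8.1]
finger_gap: 0.0098
[0.52767738 0.01715497 0.1125372 ] 0.009802879597929226 [-3.64  0.36  8.11]
[0.1181 0.1204 0.1208] [0.12571473 0.13466472]
[0.1184 0.1219 0.1391] [0.12368325 0.13616956]
```

```bash
python3 -m crank '[[[0,0,-0.004],[0,0,0]],[[0,0,0],[0,0,0]]]'
python3 -m crank '[[[0,0,0],[0,0,0]],[[0,0,0],[0,0,0]],[[0,0,0],[0,0,0]],[[0,0,0],[0,0,0]]]' 36
python3 -m crank '[[[0,0,-0.02],[0,0,0]],[[0,0,-0.05],[0,0,0]],[[0,0,-0.1],[0,0,0]],[[0,0,-0.2],[0,0,0]],[[0,0,-0.2],[0,0,0]],[[0,0,-0.2],[0,0,0]],[[0,0,-0.1],[0,0,0]],[[0,0,0],[0,0,0]]]'
python3 - <<'E'
from h import *
st=manip.get_state();print(st["finger_gap"],st["force"].round(2))
for n in("top","scene"):
    c=grab(n,6); np.savez(f"pics/{n}5.npz",**c)
    for nm,u0 in(("chk",.13),("tab",.026),("plA",.182),("plB",.078)):
        U,V,Z=held(c,.05,.16,u0); k=abs(U-u0)<.02; U,V,Z=U[k],V[k],Z[k]
        k=Z>np.percentile(Z,97)-.006
        print(n,nm,len(U),"top z",np.percentile(Z,97).round(4),"top U",U[k].mean().round(4),"V",np.percentile(V,[1,99]).round(4),"slope",np.polyfit(V[k],U[k],1)[0].round(3))
    cv2.imwrite(f"pics/{n}5.png",cv2.resize(c["img"][140:270,250:400],None,fx=5,fy=4.5,interpolation=cv2.INTER_CUBIC))
E
```

```text
t: 10.55
position: [0.5277, 0.0172, 0.1125]
ee_rot: [0.109, 0.994, 0.0, 0.002]
force: [-2.8, 0.1, 6.4]
finger_gap: 0.0095
t: 10.95
position: [0.5275, 0.0171, 0.1114]
ee_rot: [0.109, 0.994, -0.0, 0.001]
force: [-0.3, 0.5, 0.8]
finger_gap: 0.0361
t: 11.75
position: [0.5287, 0.0174, 0.2907]
ee_rot: [0.109, 0.994, 0.002, 0.006]
force: [-0.3, 0.1, 0.5]
finger_gap: 0.0362
0.03615473313322267 [-0.27  0.1   0.51]
top chk 85 top z 0.1209 top U 0.1305 V [-0.517  -0.4717] slope 0.034
top tab 118 top z 0.1364 top U 0.0264 V [-0.55   -0.4713] slope 0.012
top plA 87 top z 0.1207 top U 0.1824 V [-0.5068 -0.47  ] slope -0.011
top plB 96 top z 0.1212 top U 0.0786 V [-0.5273 -0.4715] slope 0.009
scene chk 238 top z 0.1217 top U 0.1306 V [-0.553 -0.478] slope -0.001
scene tab 199 top z 0.1373 top U 0.0265 V [-0.5525 -0.4777] slope -0.011
scene plA 240 top z 0.1213 top U 0.1814 V [-0.551  -0.4775] slope 0.006
scene plB 228 top z 0.1216 top U 0.0784 V [-0.5527 -0.4785] slope -0.007
```

View pics/scene5.png

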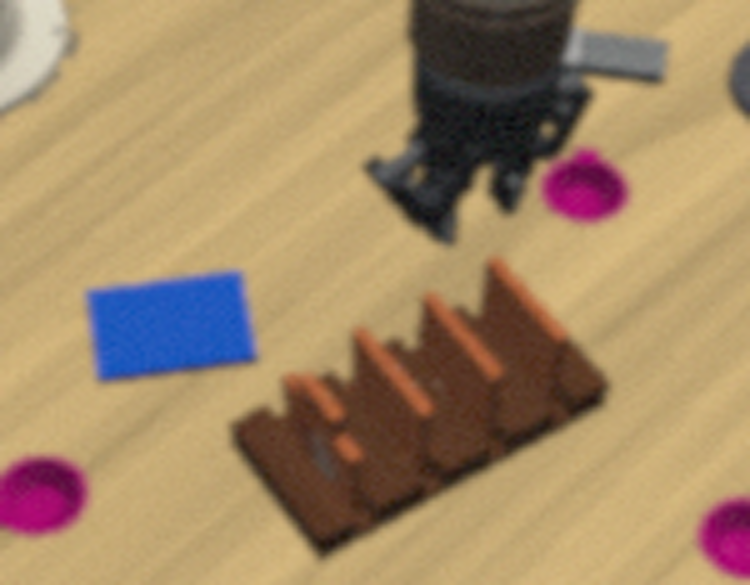

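```bash
cat >> h.py <<'E'
tab=.0264*ex-.5135*ey
E
python3 - <<'E'
from h import *
delta(tab+ez*.20,frame(ex,ez)); print((tab+ez*.123).round(4))
E
```

```text
shift in tool axes mm [  -2.4 -103.5   85.4] rotvec deg(tool) [-0.    0.1  -0.08] | frac shift total [-0.0119 -0.5175  0.4268] frac rot [-0.      0.0008 -0.0007]
[ 0.5072 -0.0845  0.123 ]
```

```bash
python3 -m crank '[[[-0.003,-0.13,0],[0,0,0]],[[-0.003,-0.13,0],[0,0,0]],[[-0.003,-0.13,0],[0,0,0]],[[-0.003,-0.127,0],[0,0,0]],[[0,0,0.13],[0,0,0]],[[0,0,0.13],[0,0,0]],[[0,0,0.16],[0,0,0]],[[0,0,0],[0,0,0]],[[0,0,0],[0,0,0]]]'
python3 - <<'E'
from h import *
delta(tab+ez*.123,frame(ex,ez))
for n in("top","scene"):
    c=grab(n,1)
    cv2.imwrite(f"pics/{n}6.png",cv2.resize(c["img"][140:270,250:400],None,fx=5,fy=4.5,interpolation=cv2.INTER_CUBIC))
E
```

```text
t: 13.25
position: [0.5077, -0.0845, 0.2021]
ee_rot: [0.108, 0.994, -0.0, 0.001]
force: [0.5, -0.8, 0.4]
finger_gap: 0.0359
shift in tool axes mm [ 0.7 -0.  79.1] rotvec deg(tool) [-0.03  0.13 -0.05] | frac shift total [ 3.300e-03 -1.000e-04  3.955e-01] frac rot [-0.0003  0.0011 -0.0004]h.py:37: RuntimeWarning: All-NaN slice encountered
  c=dict(cs[-1]);c["range_z"]=np.nan_to_num(np.nanmedian(z,0));return c
```

View pics/scene6.png

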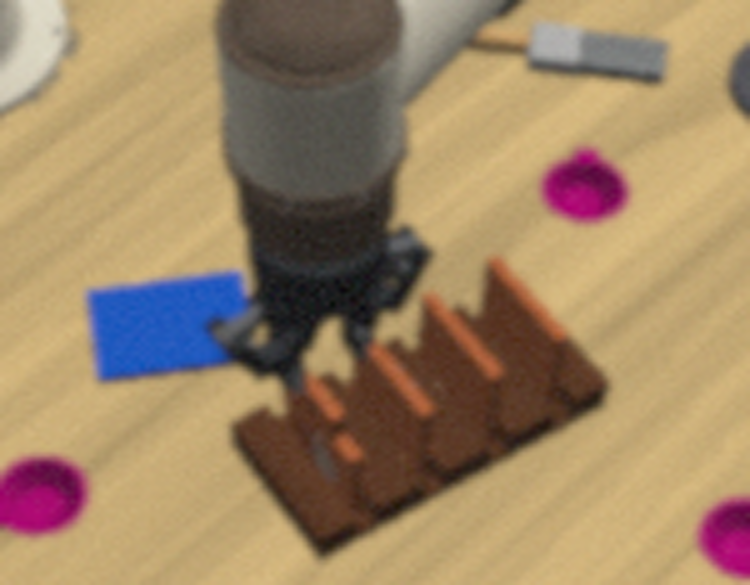

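The fingers straddle the tab, with finger ends near (295,385) and (362,350) and the tab at (325,395). Next I descend and grip.

```bash
python3 -m crank '[[[0.003,0,0.1],[0,0,0]],[[0,0,0.1],[0,0,0]],[[0,0,0.1],[0,0,0]],[[0,0,0.065],[0,0,0]],[[0,0,0.025],[0,0,0]],[[0,0,0],[0,0,0]]]'
python3 -m crank '[[[0,0,0],[0,0,0]],[[0,0,0],[0,0,0]],[[0,0,0],[0,0,0]],[[0,0,0],[0,0,0]],[[0,0,0],[0,0,0]]]' 4 45
python3 - <<'E'
from h import *
print(manip.get_state()["force"].round(2)); delta(tab+ez*.123,frame(ex,ez))
E
```

```text
t: 13.95
position: [0.5075, -0.0841, 0.1244]
ee_rot: [0.109, 0.994, 0.0, 0.002]
force: [-0.4, 0.8, 0.4]
finger_gap: 0.0362
t: 14.45
position: [0.5078, -0.0843, 0.125]
ee_rot: [0.108, 0.994, 0.0, 0.002]
force: [-0.9, -0.8, 4.8]
finger_gap: 0.0096
[-0.87 -0.81  4.79]
shift in tool axes mm [ 0.5 -0.3  2. ] rotvec deg(tool) [ 0.04  0.28 -0.06] | frac shift total [ 0.0026 -0.0017  0.0099] frac rot [ 0.0003  0.0023 -0.0005]
```

Gripped. Lifting straight up.

```bash
python3 -m crank '[[[0,0,-0.03],[0,0,0]],[[0,0,-0.06],[0,0,0]],[[0,0,-0.1],[0,0,0]],[[0,0,-0.15],[0,0,0]],[[0,0,-0.2],[0,0,0]],[[0,0,-0.2],[0,0,0]],[[0,0,-0.2],[0,0,0]],[[0,0,-0.15],[0,0,0]],[[0,0,0],[0,0,0]],[[0,0,0],[0,0,0]]]'
cat >> h.py <<'E'
yv,pv=1.356,.385
dV=np.array([np.cos(pv)*np.cos(yv),np.cos(pv)*np.sin(yv),np.sin(pv)]);yV=np.array([-np.sin(yv),np.cos(yv),0]);zV=np.cross(dV,yV)
lens=np.array([.5,.39,.30])-.0413*dV-.0006*yV+.0027*zV; view=lens-.15*dV
E
python3 - <<'E'
from h import *
print(lens.round(4),view.round(4))
st=manip.get_state();Rc=R.from_quat(st["ee_rot"]).as_matrix();tcp=st["position"]
for n in("top","scene"):
    c=grab(n,6);np.savez(f"pics/{n}7.npz",**c);P=cloud(c)
    hsv=cv2.cvtColor(c["img"],cv2.COLOR_BGR2HSV)
    q=(P-tcp)@Rc
    m=(abs(q[...,0])<.06)&(abs(q[...,1])<.02)&(q[...,2]>-.02)&(q[...,2]<.13)&(hsv[...,1]>110)&(hsv[...,0]<14)&(c["img"].max(-1)>55)
    k=q[m]*1000; print(n,len(k))
    for lo in range(-20,130,10):
        b=k[(k[:,2]>=lo)&(k[:,2]<lo+10)]
        if len(b)>2: print("  toolz",lo,len(b),"x",np.percentile(b[:,0],[3,97]).round(1),"y",np.percentile(b[:,1],[3,50,97]).round(1))
    print("  z range",np.percentile(k[:,2],[1,99]).round(1))
delta(view+zV*.065,frame(dV,zV))
E
```

```text
t: 15.45
position: [0.5058, -0.084, 0.342]
ee_rot: [0.109, 0.994, 0.001, 0.001]
force: [0.1, 0.0, -2.5]
finger_gap: 0.0092
[0.4922 0.3515 0.287 ] [0.4626 0.2157 0.2307]
top 55
  toolz 20 37 x [24.7 42.3] y [-4.1  0.5  5.1]
  toolz 30 3 x [42.7 42.9] y [-1.4  0.6  2.7]
  toolz 60 3 x [41.8 43.2] y [-4.2  2.2  4.3]
  z range [ 20.  112.5]
scene 218
  toolz -20 17 x [-17.4  -0.5] y [-5.4  1.8  5.6]
  toolz -10 17 x [-19.2  -5. ] y [-4.4 -0.8  4.9]
  toolz 0 9 x [-19.1 -11.3] y [-4.2 -3.4 10.1]
  toolz 10 15 x [-35.3 -15.8] y [-3.9 -0.8  2.9]
  toolz 20 28 x [-39.1 -13.4] y [-4.2 -3.3  3.3]
  toolz 30 14 x [-38.3 -13.4] y [-4.5 -4.  -1.3]
  toolz 40 14 x [-38.2 -15.4] y [-4.7 -3.9  1.9]
  toolz 50 13 x [-38.4  18.7] y [-4.3 -3.9  1.9]
  toolz 60 17 x [-38.4  28.2] y [-4.4 -4.1  1.7]
  toolz 70 20 x [-38.5  28.8] y [-4.6 -4.1  4.9]
  toolz 80 22 x [-38.3  29.3] y [-4.7 -4.2  3.1]
  toolz 90 24 x [-38.1  26.4] y [-4.6 -4.   5.5]
  toolz 100 8 x [-38.7 -15.3] y [-4.5 -1.9  4.6]
  z range [-10.9 104.2]
shift in tool axes mm [107.6 258.9  50.5] rotvec deg(tool) [-22.05   0.15  -0.15] | frac shift total [0.5382 1.2943 0.2524] frac rot [-0.1837  0.0013 -0.0013]
```

```bash
python3 -m crank '[[[0,0,0],[-0.046,0,0]],[[0,0,0],[-0.046,0,0]],[[0,0,0],[-0.046,0,0]],[[0,0,0],[-0.046,0,0]],[[0,0,0],[0,0,0]]]'
cat >> h.py <<'E'
Rv=frame(dV,zV); off=np.array([.001,.0007,.067]); tgt=view-Rv@off
E
python3 - <<'E'
from h import *
print(manip.get_state()["qpos"].round(2),tgt.round(4))
delta(tgt,Rv); delta(tgt-dV*.04,Rv)
E
```

```text
t: 16.55
position: [0.5064, -0.0859, 0.3415]
ee_rot: [0.108, 0.975, 0.191, 0.022]
force: [-0.5, -0.2, -1.2]
finger_gap: 0.0096
[-0.08  0.16  0.   -0.39 -1.37 -1.64] [0.4581 0.1902 0.2925]
shift in tool axes mm [107.9 221.3 142.8] rotvec deg(tool) [ 0.08  0.25 -0.31] | frac shift total [0.5397 1.1065 0.7138] frac rot [ 0.0007  0.0021 -0.0026]
shift in tool axes mm [107.7 181.3 142.7] rotvec deg(tool) [ 0.08  0.25 -0.31] | frac shift total [0.5386 0.9065 0.7135] frac rot [ 0.0007  0.0021 -0.0026]
```

```bash
python3 -m crank '[[[0.067,0.113,0.09],[0,0,0]],[[0.067,0.113,0.09],[0,0,0]],[[0.067,0.113,0.09],[0,0,0]],[[0.067,0.113,0.09],[0,0,0]],[[0.067,0.113,0.09],[0,0,0]],[[0.067,0.113,0.09],[0,0,0]],[[0.067,0.113,0.09],[0,0,0]],[[0.067,0.113,0.083],[0.0007,0.0021,-0.0026]],[[0,0,0],[0,0,0]],[[0,0,0],[0,0,0]]]'
python3 - <<'E'
from h import *
print(manip.get_state()["qpos"].round(2))
delta(tgt,Rv)
for n in("top","scene"):
    c=grab(n,4); np.savez(f"pics/{n}8.npz",**c); cv2.imwrite(f"pics/{n}8.png",c["img"])
E
```

```text
t: 17.55
position: [0.4492, 0.1556, 0.2773]
ee_rot: [0.102, 0.976, 0.189, 0.02]
force: [-0.2, -0.2, -2.2]
finger_gap: 0.0093
[ 0.49  0.05 -0.3  -0.35 -1.   -2.11]
shift in tool axes mm [-1.5 38.8 -0.7] rotvec deg(tool) [-0.14 -0.09  0.37] | frac shift total [-0.0074  0.1941 -0.0036] frac rot [-0.0011 -0.0008  0.0031]
```

View pics/scene8.png

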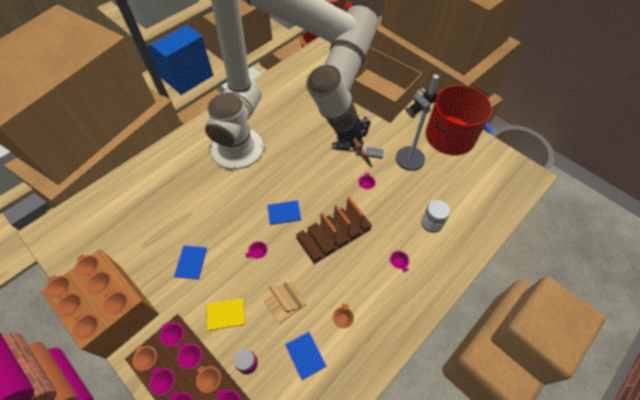

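View pics/top8.png

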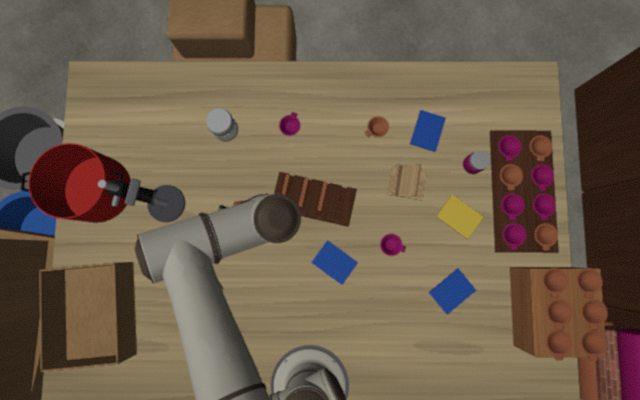

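```bash
python3 - <<'E'
from h import *
from scipy.spatial import cKDTree
A=[np.load(f"pics/{n}avg.npz") for n in("top","scene")]
for n,a in zip(("top","scene"),A):
    c=dict(np.load(f"pics/{n}8.npz"));P=cloud(c);B=cloud(dict(a))
    new=(P[...,2]>B[...,2]+.05)&(P[...,2]>.15)&(P[...,0]>.2)&(P[...,1]>-.2)
    cam=B[(abs(B[...,0]-.5)<.05)&(abs(B[...,1]-.39)<.06)&(B[...,2]>.05)&(B[...,2]<.41)]
    d,i=cKDTree(cam).query(P[new]); j=d.argmin(); print(n,new.sum(),"min dist",d.min().round(3),P[new][j].round(3),cam[i[j]].round(3))
    st=manip.get_state();Rc=R.from_quat(st["ee_rot"]).as_matrix()
    q=(P-st["position"])@Rc; hsv=cv2.cvtColor(c["img"],cv2.COLOR_BGR2HSV)
    m=(abs(q[...,0])<.06)&(abs(q[...,1])<.02)&(q[...,2]>-.02)&(q[...,2]<.13)&(hsv[...,1]>110)&(hsv[...,0]<14)&(c["img"].max(-1)>55)
    k=q[m]*1000
    for lo in range(-20,130,15):
        b=k[(k[:,2]>=lo)&(k[:,2]<lo+15)]
        if len(b)>2: print("  toolz",lo,len(b),"x",np.percentile(b[:,0],[3,97]).round(1),"y",np.percentile(b[:,1],[3,50,97]).round(1))
E
```

```text
top 14461 min dist 0.056 [0.425 0.327 0.296] [0.473 0.356 0.293]
  toolz 25 3 x [-34.9 -30.4] y [5.7 5.9 6. ]
  toolz 40 3 x [-35.3 -30.7] y [5.7 5.7 5.7]
  toolz 55 5 x [-35.5 -28.6] y [5.4 5.7 5.8]
  toolz 70 4 x [-36.  -28.7] y [5.4 5.6 5.7]
  toolz 85 3 x [-33.8 -28.9] y [5.5 5.6 5.9]
scene 7654 min dist 0.168 [0.467 0.181 0.334] [0.496 0.344 0.307]
  toolz -20 35 x [-18.3  10.8] y [-3.4  1.8  7.6]
  toolz -5 6 x [-18.3 -12.3] y [-2.   1.4  7. ]
  toolz 10 22 x [-37.4 -15.6] y [-3.7 -0.9  3.2]
  toolz 25 11 x [-38.9  -7.5] y [-3.8 -3.6  3.4]
  toolz 40 10 x [-39.1 -13.5] y [-4.  -3.3  1.8]
  toolz 55 7 x [-38.2  -8. ] y [-3.8 -3.5 -0.6]
  toolz 70 5 x [-38.2 -22.8] y [-3.6 -2.   0.7]
```

```bash
python3 - <<'E'
from h import *
c=dict(np.load("pics/top8.npz"));P=cloud(c);B=cloud(dict(np.load("pics/topavg.npz")))
new=(P[...,2]>B[...,2]+.05)&(P[...,2]>.15)
for y in np.arange(.18,.5,.02):
    k=new&(abs(P[...,1]-y)<.01)&(P[...,0]>.25)
    if k.sum()>3: q=P[k]; print(y.round(2),k.sum(),"x max",np.percentile(q[:,0],[50,97,100]).round(3),"z",np.percentile(q[:,2],[0,3,50]).round(3))
E
```

```text
0.18 1248 x max [0.353 0.461 0.492] z [0.19  0.363 0.631]
0.2 813 x max [0.365 0.412 0.494] z [0.174 0.597 0.626]
0.22 776 x max [0.362 0.405 0.483] z [0.179 0.602 0.628]
0.24 460 x max [0.37  0.399 0.405] z [0.598 0.607 0.628]
0.26 54 x max [0.377 0.396 0.446] z [0.288 0.61  0.62 ]
0.3 4 x max [0.263 0.419 0.434] z [0.294 0.296 0.312]
0.36 6 x max [0.31  0.401 0.416] z [0.299 0.299 0.302]
0.38 10 x max [0.364 0.401 0.402] z [0.306 0.306 0.309]
```

```bash
python3 -m crank '[[[-0.002,0.05,-0.001],[-0.0011,-0.0008,0.003]],[[-0.002,0.05,-0.001],[0,0,0]],[[-0.002,0.05,-0.001],[0,0,0]],[[-0.001,0.044,0],[0,0,0]],[[0,0,0],[0,0,0]],[[0,0,0],[0,0,0]],[[0,0,0],[0,0,0]]]'
python3 - <<'E'
from h import *
delta(tgt,Rv)
for n in("top","scene"):
    c=grab(n,8); np.savez(f"pics/{n}9.npz",**c); crop(c,*((170,160,270,240) if n=="top" else (310,60,460,200)),5,f"pics/{n}9.png")
    P=cloud(c);q=(P-view)@np.stack([dV,yV,zV],1)*1000; hsv=cv2.cvtColor(c["img"],cv2.COLOR_BGR2HSV)
    m=(abs(q[...,0])<20)&(abs(q[...,1])<55)&(abs(q[...,2])<90)&(hsv[...,1]>110)&(hsv[...,0]<14)&(c["img"].max(-1)>55)
    k=q[m]
    for lo in range(-60,90,12):
        b=k[(k[:,2]>=lo)&(k[:,2]<lo+12)]
        if len(b)>2: print("  z",lo,len(b),"y",np.percentile(b[:,1],[3,97]).round(1),"x",np.percentile(b[:,0],[3,50,97]).round(1))
    print(np.percentile(k[:,2],[1,99]))
delta(tgt,Rv); print(manip.get_state()["dq"].round(3))
E
```

```text
t: 18.65
position: [0.4584, 0.1894, 0.2922]
ee_rot: [0.107, 0.976, 0.191, 0.02]
force: [0.7, -0.1, -3.0]
finger_gap: 0.0096
shift in tool axes mm [ 0.5  0.8 -0. ] rotvec deg(tool) [ 0.06  0.   -0.16] | frac shift total [ 0.0027  0.0039 -0.0001] frac rot [ 0.0005  0.     -0.0014]
[-34.91245982  11.88476286]
  z -24 4 y [-39.5 -33. ] x [-5.2 -3.8 -1.4]
  z -12 4 y [-39.8 -31.9] x [-5.1 -4.5 -3.1]
  z 0 6 y [-39.9 -30.4] x [-4.9 -4.  -0.7]
  z 12 6 y [-39.7  -4.6] x [-5.2 -5.  -1.4]
  z 24 9 y [-40.  -12.8] x [-5.1 -4.9 -0.3]
  z 36 15 y [-40.  -18.6] x [-5.2 -3.2  2.1]
  z 48 15 y [-38.9 -17.4] x [-4.9 -1.4  2.4]
  z 60 6 y [-20.1 -12.9] x [-3.4 -0.1  5.7]
  z 72 33 y [-19.8   8. ] x [-5.2  0.9  6.4]
[-27.97067667  81.95006186]
shift in tool axes mm [0.8 0.5 0.2] rotvec deg(tool) [ 0.09  0.04 -0.16] | frac shift total [0.004  0.0027 0.0012] frac rot [ 0.0007  0.0003 -0.0013]
[ 0.001 -0.001  0.     0.002  0.001 -0.   ]
```

View pics/scene9.png

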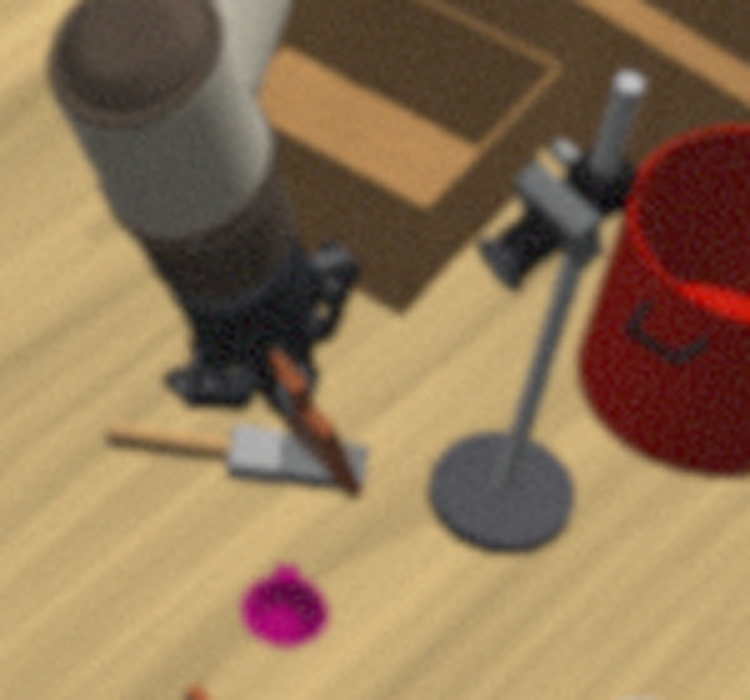

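View pics/top9.png

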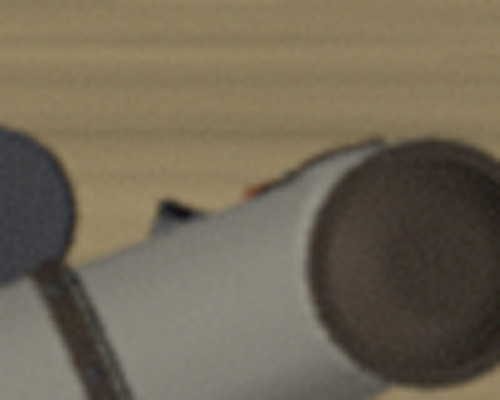

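```bash
python3 - <<'E'
from h import *
c=dict(np.load("pics/scene9.npz"))
for nm,u0 in(("chk",.13),("plA",.182),("plB",.078),("tabslot",.026)):
    U,V,Z=held(c,.05,.16,u0); k=abs(U-u0)<.02; U,V,Z=U[k],V[k],Z[k]
    print(nm,len(U),*( ("top z",np.percentile(Z,97).round(4),"U",U[Z>.115].mean().round(4)) if len(U)>20 else ()))
cv2.imwrite("pics/end.png",cv2.resize(c["img"][150:300,220:420],None,fx=4,fy=4))
st=manip.get_state();print(st["t"],st["finger_gap"],st["force"].round(2))
E
```

```text
chk 240 top z 0.1215 U 0.1305
plA 246 top z 0.1214 U 0.1815
plB 226 top z 0.121 U 0.0784
tabslot 0
19.45 0.00897836758871216 [-0.45  0.48 -2.5 ]
```

View pics/end.png

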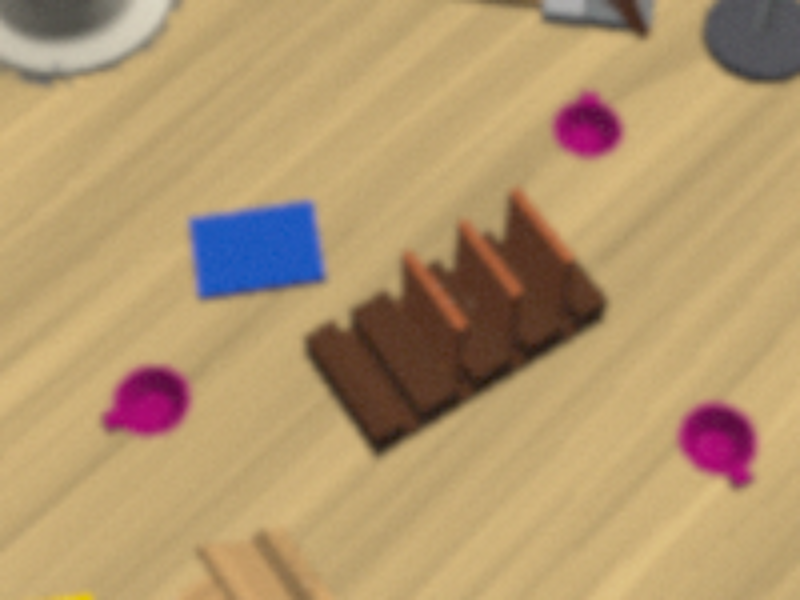

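Three plaques stand in the rack, at (435,290), (490,255) and (540,225). The slot nearest the rest is empty and the lamps haven't moved. Handing in.

```bash
python3 -c "
from bench import manip
print(manip.sign_off())"
```

```text
the job is handed in; nothing more can be done
None
```

The job is handed in at about 19.5 s. The checked plaque stands released in the empty slot, and the arm holds the tabbed plaque at the inspection camera.

- **Checked plaque:** In the last pictures its top edge is at z = 0.121 m, within 1 mm of the slot's centre line. It is upright between the two plain plaques, which still stand. It touched the slot floor with about 10 N.
- **Tabbed plaque:** It is held tab up with a 45 N grip. The measured pose was within about 1 mm and 0.2° of the target, and the joints were still. The scene view put its rear face about 5 mm off the view-point plane all the way down, and its side edge and tab top within 1–2 mm of where they belong.
- **Surroundings:** The lamps near the rack are where they were, and I saw no contact with the camera. I did not check the other bystanders again at the end.

- **Disagreement between views:** The two cameras differed by 2–3 mm along world x. I split or corrected for that, so the sideways centring is good to about 2 mm.
- **Not confirmed from the top:** At the end the arm hid the held plaque from the top view, so only the scene view and the arm's own reading confirm its final pose.
- **Line of sight:** I worked the lens position and aim out from the camera's housing, barrel and post (0.385 rad down). The views agreed on that tilt to about 0.01 rad, but nothing independent confirmed it.

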